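# Knock the die out of the hand punch

### The job

Change-over on the hand punch: take the plain brass drift from its wooden stand and poke the die up from below through the slug hole until about two thirds of it stands proud of its holder, then put the drift back upright in a hole of the stand. Lift the raised die out from under the ram and set it down gently, upright, in the aluminium die tray, clear of the two dies already there. Do not let the die fall, and leave the other dies and the pin punch as they stand.

Things in the scene. Friction and masses are not known exactly. Their poses are not given: they have to be found in the camera images.
- pocket (a point): Die pocket of the green C-frame hand punch: centre of its mouth in the flat top of the die holder, 238 mm above the bench. Round, 25 mm wide, 30 mm deep. Two spring plungers (-x and +x side, 8 mm down) grip the die by friction: 4 to 8 N move it, it stays at whatever height it is pushed to, and at about 21 mm up they snap in under its lower edge. Frame: -x faces the robot, +y runs to the column, z up.
- slug_hole (a point): Lower mouth of the slug hole: 18 mm wide, on the pocket's axis, through the pocket's 8 mm floor. The holder is a dark steel block 44 x 44 mm in plan, 38 mm thick, the free end of an arm 44 mm wide; this point is in its underside, 200 mm above the bench, and all is open below down to the bench.
- ram_end (a point): Lowest point of the raised ram, straight above the die, 127 mm above the pocket's mouth: a punch holder 28 mm in diameter; from 172 mm above the mouth on a ram guide 60 mm wide (x), reaching 43 mm to the -y side and back to the column, goes up past 0.5 m. There is no room for a gripper straight above the die; come in slanting from the robot's side or the arm's free end (-y).
- column (a point): Near face of the punch's column (at the pocket's height), 130 mm from the die's axis along +y: 64 mm wide along x, from bench to 0.52 m. Its foot is 100 mm wide along x, 18 mm high and begins 115 mm from the die's axis; the arm's underside drops to 165 mm above the bench from 75 mm off the axis on. Fixed.
- die_mid (a point): The die in the pocket: a plain steel cylinder 24 mm in diameter, 30 mm high, about 0.1 kg, with an 8 mm hole; this point is its centre, half-way up; z is its axis, up. At the start it sits fully down in the pocket, its top flush with the holder's top.
- drift_mid (a point): The drift: a plain round brass rod 12 mm in diameter and 185 mm long, about 0.15 kg, both ends alike, standing upright in one of the two holes of the wooden stand (whichever it is); this point is its middle, 92.5 mm from either end; z runs along it, up. It is the longer of the two tools in the stand.
- punch_mid (a point): A pin punch standing upright in the other hole of the stand: dark steel, 12 mm thick for the lower 55 mm, then a thin 5 mm pin, 90 mm long in all; this point is on its axis 27.5 mm above its foot. It is not needed (its pin would pass through the die) and stays where it is.
- stand_top (a point): Wooden stand for drifts, fixed on the bench, left or right: a block 60 mm (x) by 130 mm (y) by 30 mm high; this point is the centre of its top face, 30 mm above the bench. Its two round holes, 14 mm wide and 22 mm deep (bottom 8 mm above the bench), lie on its y axis 33 mm either side of this point.
- tray_in (a point): Shallow aluminium die tray, fixed on the bench, on the other side from the stand: 100 mm (x) by 260 mm (y), rim 12 mm above the bench; this point is the centre of its inner floor, 6 mm above the bench. Two other dies stand in it near its two ends, about 95 mm from the centre along y; the middle is empty.
- die_big_mid (a point): Another die standing in the tray: 32 mm in diameter, 30 mm high, this point at its centre.
- die_small_mid (a point): Another die standing in the tray: 20 mm in diameter, 25 mm high, this point at its centre.
- die: The die of die_mid; origin at the centre of its underside.
- drift: The drift of drift_mid; origin at the centre of its lower end.
There are look-alikes about, which are no part of the job. What is shaped like the part that bears die_big_mid but turquoise is not meant. Of the things shaped like the part that bears stand_top, the wooden one is meant.

How it is judged:
On the way:
1. the die has been poked up from below with the drift: it stands at least 14 mm proud of the holder, still upright in its pocket, with the drift pushing under it (z of die_mid in the frame of pocket above -0.001 m and horizontal distance between die_mid and pocket below 0.005 m and contact force between drift and die above 0.3 N), for 0.1 s.
At the end, for the whole second after the job is handed in: The die stands upright (within 6 degrees) and still on the tray's floor, its centre at least 15 mm inside the rim, not touching the other dies; the drift stands upright (within 14 degrees) in a hole of the stand, within 5 mm of the hole's bottom (x of die_mid in the frame of tray_in between -0.035 and 0.035 m and y of die_mid in the frame of tray_in between -0.115 and 0.115 m and z of die_mid in the frame of tray_in between 0.012 and 0.018 m and angle between die_mid's own z axis and vertical below 0.1 rad and horizontal distance between die_mid and die_big_mid above 0.03 m and horizontal distance between die_mid and die_small_mid above 0.024 m and linear speed of die below 0.01 m/s and (angle between drift_mid's own z axis and vertical below 0.25 rad or angle between drift_mid's own z axis and vertical above 2.89 rad) and z of drift_mid in the frame of stand_top below 0.076 m and horizontal distance between drift_mid and stand_top below 0.055 m and linear speed of drift below 0.02 m/s).
It fails at once if the die falls on the bench (height (world z) of die_mid below 0.0172 m).
It fails at once if the die is dropped or slammed into the tray (moves faster than 0.7 m/s within 35 mm of the tray's floor) (z of die_mid in the frame of tray_in below 0.05 m and linear speed of die above 0.7 m/s).
It fails at once if one of the other dies is shifted by more than 15 mm or tipped over (distance of any of die_big_mid, die_small_mid from where it was at the start of the episode above 0.015 m).
It fails at once if the pin punch is taken out of its hole or knocked over (distance of punch_mid from where it was at the start of the episode above 0.02 m).
It also fails if it takes over 72 s, if anything falls off the work surface, if the arm or the gripper's body presses on something with over 40 N, if the wrist force passes 120 N, or if a joint passes its speed limit or range.

### The arm

A 6-joint arm with a two-finger parallel gripper is mounted at the origin on the work surface. World frame = base frame: x ahead of the robot, y to its left, z up, the work surface at z = 0. Lengths are in m, angles in rad, forces in N, time in s.
With the tool pointing down it reaches from about 0.25 to 0.85 m from the base axis. Payload 12.5 kg.
Tool frame: the origin (TCP) lies midway between the tips of the shut fingers; the grasp point (between the pads) lies 19 mm behind it (env.hold_point_z is the distance from the TCP to the grasp point, in m); z points along the fingers, y is the line along which they close (so a half turn about z gives the same grasp; the last joint's range is limited). The gripper opens to 93 mm and grips with 3 to 60 N. Pads are 15 mm wide; open, the fingers measure 128 mm over their backs; the gripper's body (75 mm by 188 mm) begins 65 mm behind the grasp point.
Start: joints at [1.155, 0.351, 1.652, -0, 1.139, -0.085], TCP at [0.179, 0.52, 0.219] pointing down, gripper open.
Joint ranges: [-2.75, 2.75], [-0.79, 2.1], [0.01, 2.65], [-1.57, 4.71], [0.07, 3.14], [-2.87, 2.87]. Speed limits (rad/s): [2.22, 2.22, 2.79, 3.14, 3.14, 3.14].

### API

Orientations are given as a unit quaternion [x, y, z, w].
In Python, from plant import env gives the robot as it stands. The module is installed in compiled form; this text tells all that it offers.
- The arm moves only by the tool carry_out, never from a script. Its argument "motion" is a list of rows, each a list of 7 numbers: the shift along the tool's x, y, z in mm, then the turn, a rotation vector about the tool's x, y, z in rad, then the opening, from 0 (shut) to 1 (fully open). In form: [[tx, ty, tz, wx, wy, wz, hand], ...]. A call has 1 to 20 rows; each row is the pose to reach, as a shift and turn from the pose commanded when the call began, along the tool's axes at that moment; what a row does not reach only later rows make up. A row lasts 1/12 s, in which the tool goes at most 41.7 mm and 7.16 degrees, less where a joint would pass 70% of its speed; a pose out of reach is approached as far as the arm can. A call with a gripper value outside its range is refused whole. The fingers move at their own pace and stop on an object; "squeeze" is the grip in N (left out, the last holds). Time passes only in rows, so rows that repeat a pose let the fingers close. It gives the time, the measured TCP pose, the force, the opening and the grip force at its end, in the units of the state.
- env.state(): the state, without advancing time (a new reading comes with each control period).
- env.grab_frame(name): name is "scene" or "top"; returns (picture, depth): 384x512x3 uint8, red, green, blue; 384x512 float32, m along the optical axis (not along the pixel's ray), 0 where there is no reading.
- env.get_calibration(name): a dict with "vertical_fov" (degrees; the focal length in pixels is half the picture's height over the tangent of half this angle, whatever the lens; pixels are square), "cx", "cy" (the principal point, pixels), "k1" (the pictures are not rectified: a ray, as slopes to the right and down, at radius r is drawn at 1 + k1 r^2 times it, then the intrinsics apply), "view" (4x4, takes a point from world to camera coordinates). Camera axes: x right, y down, z forward; pixel columns grow to the right and rows downward; lengths in m; the calibration is good to about 2 mm. A picture is of the moment at which its call begins. get_calibration takes no time and is no camera call.
- env.sign_off(): hands the job in; it is judged then, once.
The state is a dict: "t": time; "qpos": joint angles; "dq": joint speeds; "joint_efforts": joint torques, N m; "tool_pos": TCP position; "tool_rot": TCP orientation; "contact_force": force on the tool from outside, world axes, zero at the start; "torque": the same for the moment, N m; "finger_gap": finger opening in m; "grip_force": force on a finger pad.
Only numpy, scipy, OpenCV 4.12 (cv2) and the standard library are available. Lean on these libraries where they do the work, as an engineer would, in place of code of your own. Each camera call takes 0.05 s, during which the arm holds its last target. There are 200 camera calls.

## Working session

There is one attempt and no reset: what is moved stays moved. The work goes in short steps, Python scripts to look and compute and a tool call to move; the robot and the scene stay as the last step left them, time stands still between calls to the robot, and variables do not carry over. Pictures are saved under pics/ and viewed, at most 12 in all, crops included, and the job is handed in when it is done.

Besides the shell and the picture viewer there is one more tool, called as name(argument=value, ...), one argument or row to a line, values as JSON. carry_out: Moves the arm, as the interface text tells. Its arguments: {"type":"object","properties":{"motion":{"type":"array"},"squeeze":{"type":"number"}},"required":["motion"]}

```bash
mkdir -p pics; cat > h.py <<'E'
import numpy as np, cv2
from scipy.spatial.transform import Rotation as R
from plant import env
def cal(n):
    c=env.get_calibration(n); f=192/np.tan(np.radians(c["vertical_fov"])/2)
    return f,c["cx"],c["cy"],c["k1"],np.array(c["view"])
def ray(n,u,v):
    f,cx,cy,k1,V=cal(n); K=np.array([[f,0,cx],[0,f,cy],[0,0,1]])
    p=cv2.undistortPoints(np.array([[[u,v]]],float),K,np.array([k1,0,0,0,0.]))[0,0]
    Ri=V[:3,:3].T; return -Ri@V[:3,3], Ri@np.array([p[0],p[1],1])
def onz(n,u,v,z):
    o,d=ray(n,u,v); return o+d*(z-o[2])/d[2]
def dep(n,u,v,D):
    o,d=ray(n,u,v); return o+d*D[int(v),int(u)]
def cloud(n,D):
    f,cx,cy,k1,V=cal(n); K=np.array([[f,0,cx],[0,f,cy],[0,0,1]])
    v,u=np.mgrid[:384,:512]; p=cv2.undistortPoints(np.stack([u,v],-1).reshape(-1,1,2).astype(float),K,np.array([k1,0,0,0,0.]))[:,0]
    d=np.c_[p,np.ones(len(p))]*D.reshape(-1,1); return ((d-V[:3,3])@V[:3,:3]).reshape(384,512,3)
def pix(n,P):
    f,cx,cy,k1,V=cal(n); q=V[:3,:3]@P+V[:3,3]; a=q[:2]/q[2]; a=a*(1+k1*(a@a)); return a*f+[cx,cy]
E
python3 - <<'E'
from h import *
for n in("scene","top"):
    p,d=env.grab_frame(n); np.savez(f"{n}0.npz",p=p,d=d); cv2.imwrite(f"pics/{n}0.png",p[:,:,::-1]); print(n,cal(n)[:4],ray(n,256,192))
print(env.state(),env.hold_point_z)
E
```

```text
scene (np.float64(431.75517709515395), 261.2391213452215, 192.99613832006864, -0.06772524103829934) (array([1.33718914, 0.27007102, 1.00747096]), array([-0.72743991, -0.24702145, -0.64028443]))
top (np.float64(357.40402964257254), 255.24520686996146, 190.05865013903048, -0.010389492333402434) (array([0.28983441, 0.02360543, 1.08610581]), array([ 0.1742186 , -0.01520299, -0.98460688]))
{'t': 0.1, 'qpos': array([ 1.15538948e+00,  3.51119717e-01,  1.65235007e+00, -1.09054643e-05,
        1.13906733e+00, -8.45998221e-02]), 'dq': array([ 3.46564027e-04, -1.40453131e-03,  8.86681363e-06, -7.70300923e-04,
       -5.24922131e-04, -1.71413340e-03]), 'joint_efforts': array([ 3.97117165e-04, -4.98019803e+01, -2.85712945e+01,  7.00012688e-02,
        2.38657004e-02,  1.02898234e-06]), 'tool_pos': array([0.1785023 , 0.51991569, 0.21819337]), 'tool_rot': array([ 1.64648080e-01,  9.86352263e-01, -4.58774491e-04, -1.12035791e-04]), 'contact_force': array([-0.10498274,  0.95350431, -0.36677803]), 'torque': array([ 0.01093253, -0.01937344, -0.02193983]), 'grip_force': 0.0, 'finger_gap': 0.09276021554694847} 0.0188
```

View pics/scene0.png

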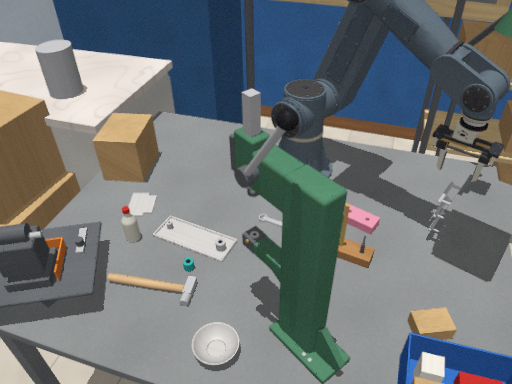

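View pics/top0.png

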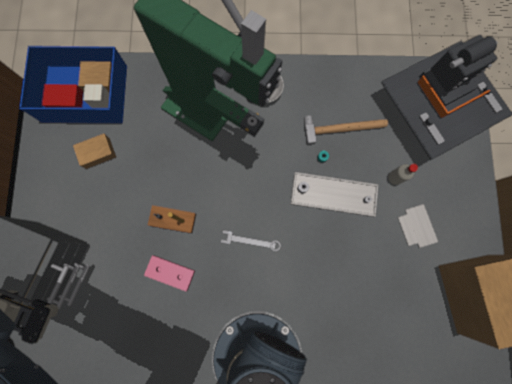

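The top view shows the wooden stand at (171,219) with the drift seen end-on, and a pink look-alike at (169,273). The tray is at (335,194) with a die at each end, the holder with the die is at (254,122), and the turquoise decoy is at (323,156). Next I'll zoom in on the details.

```bash
python3 - <<'E'
from h import *
a=np.load("top0.npz");b=np.load("scene0.npz")
def cr(p,x,y,w,h,s): return cv2.resize(p[y:y+h,x:x+w,::-1],(w*s,h*s),interpolation=cv2.INTER_CUBIC)
im=np.vstack([np.hstack([cr(a["p"],215,85,66,48,6),cr(a["p"],140,195,66,48,6)]),np.hstack([cr(b["p"],235,220,66,48,6),cr(b["p"],325,202,66,48,6)])])
cv2.imwrite("pics/crop.png",im)
C=cloud("top",a["d"]); S=cloud("scene",b["d"])
# wood top, tray, by height
def blob(C,p,m,name):
    m=m.astype(np.uint8); n,l,st,ce=cv2.connectedComponentsWithStats(m)
    for i in range(1,n):
        if st[i,4]>25:
            P=C[l==i]; r=cv2.minAreaRect(P[:,:2].astype(np.float32)*1000); print(name,st[i,4],ce[i].round(1),P.mean(0).round(4),[np.round(t,1) for t in r])
x,y,z=C[...,0],C[...,1],C[...,2]
reg=(x>.1)&(x<.75)&(abs(y)<.42)
blob(C,a["p"],reg&(abs(z-.03)<.006),"z30")
blob(C,a["p"],reg&(abs(z-.238)<.006)&(a["d"]>0),"z238")
blob(C,a["p"],reg&(abs(z-.009)<.005),"z9")
x,y,z=S[...,0],S[...,1],S[...,2]
reg=(x>.1)&(x<.75)&(abs(y)<.42)
blob(S,b["p"],reg&(abs(z-.238)<.005),"S238")
blob(S,b["p"],reg&(abs(z-.03)<.005),"S30")
E
```

```text
z30 490 [336.9 127.5] [ 0.684  -0.2452  0.0266] [array([ 673.1, -273.5]), array([259.4,  86.1]), np.float64(87.3)]
z30 84 [323.6 155.7] [ 0.5909 -0.1993  0.0315] [array([ 591.7, -199. ]), array([28. , 30.5]), np.float64(88.4)]
z30 37 [368.1 199.3] [ 0.4566 -0.3295  0.0311] [array([ 457.5, -329.8]), array([18.7, 17.7]), np.float64(2.0)]
z30 795 [171.4 219.4] [0.3925 0.2563 0.0316] [array([393.8, 257.2]), array([130.1,  60.2]), np.float64(80.2)]
z30 945 [168.8 272.4] [0.2403 0.2567 0.032 ] [array([240.2, 257.1]), array([130.2,  60.7]), np.float64(70.5)]
z238 1121 [231.5 109.5] [0.6497 0.0731 0.2392] [array([674. , 113.2]), array([259.3,  54.3]), np.float64(59.8)]
z9 2405 [335.2 194.6] [ 0.4744 -0.2363  0.008 ] [array([ 475.8, -234. ]), array([270.4, 109.2]), np.float64(81.1)]
z9 411 [248.5 241.1] [0.3314 0.0287 0.0083] [array([334.5,  27.3]), array([188.5,  41. ]), np.float64(81.5)]
z9 82 [245.9 316.8] [0.1156 0.0344 0.0109] [array([109.3,  38.4]), array([32.2, 79.2]), np.float64(29.8)]
z9 31 [265.2 315.3] [ 0.1198 -0.0209  0.0112] [array([118.5, -23.1]), array([40.7, 13.4]), np.float6
[... 297 characters left out ...]
array([58.4,  3.4]), np.float64(57.1)]
S30 395 [361.8 216.4] [0.2429 0.2675 0.0298] [array([240.1, 261.3]), array([114.9,  68.7]), np.float64(68.6)]
S30 28 [168.7 222.4] [ 0.4587 -0.3323  0.0299] [array([ 459.2, -333. ]), array([18.9, 16.8]), np.float64(25.8)]
S30 474 [355.2 249.9] [0.3988 0.268  0.0295] [array([396.4, 267.4]), array([104.1,  65.5]), np.float64(77.3)]
S30 73 [187.7 261.1] [ 0.5919 -0.202   0.0295] [array([ 592.2, -202.5]), array([30. , 29.8]), np.float64(48.4)]
S30 71 [187.9 284.7] [ 0.6701 -0.1654  0.0265] [array([ 670.9, -166.3]), array([65.3, 24.9]), np.float64(3.9)]
S30 28 [286.  331.2] [0.7338 0.1395 0.0302] [array([733.7, 139.3]), array([55.6,  3.1]), np.float64(56.0)]
```

View pics/crop.png

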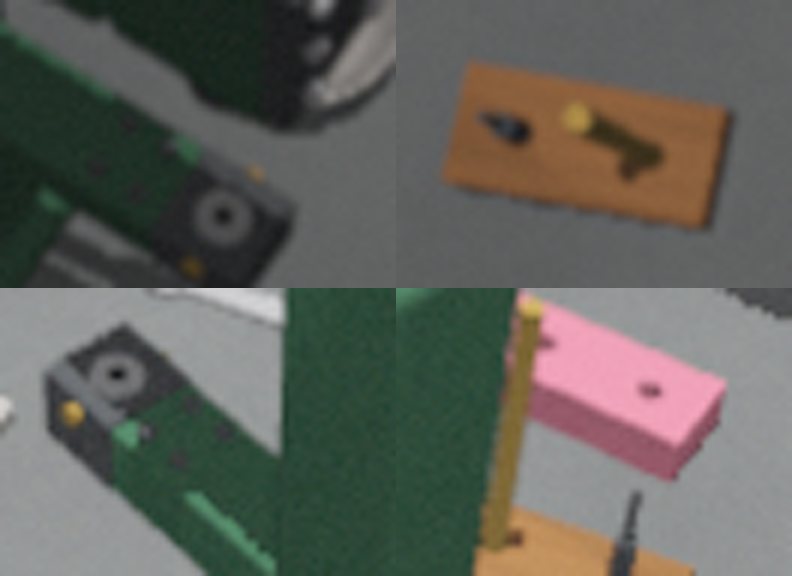

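The crops show the die top centred at top pixel (251.5,120.5) and scene pixel (254,233.8). The drift's tip is at top pixel (169.7,214.2), and it stands in the stand hole on the -y side. The pin punch is in the +y hole.

```bash
cat >> h.py <<'E'
def tri(u1,u2):
    o1,d1=ray("top",*u1);o2,d2=ray("scene",*u2)
    A=np.c_[d1,-d2];s=np.linalg.lstsq(A,o2-o1,rcond=None)[0];a=o1+d1*s[0];b=o2+d2*s[1];return (a+b)/2,np.linalg.norm(a-b)
def tool(th,ph):
    th,ph=np.radians([th,ph]);z=np.array([np.cos(th)*np.cos(ph),np.cos(th)*np.sin(ph),-np.sin(th)]);y=np.array([-np.sin(ph),np.cos(ph),0]);return np.c_[np.cross(y,z),y,z]
def rel(P,Rm,s=None):
    "shift(mm) and rotvec from current pose to TCP pose P,Rm"
    s=s or env.state();R0=R.from_quat(s["tool_rot"]).as_matrix()
    return np.r_[(R0.T@(np.array(P)-s["tool_pos"])*1000).round(1),R.from_matrix(R0.T@Rm).as_rotvec().round(4)]
def ang(s=None):
    s=s or env.state();z=R.from_quat(s["tool_rot"]).as_matrix();return np.degrees([np.arcsin(-z[2,2]),np.arctan2(z[1,2],z[0,2]),np.arcsin(z[2,1])]).round(2)
E
python3 - <<'E'
from h import *
print("die",onz("top",251.5,120.5,.238),onz("scene",254,233.8,.238),tri((251.5,120.5),(254,233.8)))
u=((530-396)/6+325-.5,(308-288)/6+202-.5)
print("drift top",onz("top",169.7,214.2,.193),onz("scene",*u,.193),tri((169.7,214.2),u))
a=np.load("top0.npz");b=np.load("scene0.npz")
for n,f in(("top",a),("scene",b)):
    h=cv2.cvtColor(f["p"],cv2.COLOR_RGB2HSV); C=cloud(n,f["d"])
    for nm,lo,hi in(("wood",(8,110,60),(14,255,255)),("brass",(17,100,60),(28,255,255))):
        m=cv2.inRange(h,lo,hi); k,l,st,ce=cv2.connectedComponentsWithStats(m)
        for i in range(1,k):
            if st[i,4]>20:
                P=C[l==i]
                if abs(P.mean(0)[0]-.4)<.1 and abs(P.mean(0)[1]-.25)<.1: print(n,nm,st[i],P.mean(0),[np.round(t,1) for t in cv2.minAreaRect(P[abs(P[:,2]-.03)<.006][:,:2].astype(np.float32)*1000)] if nm=="wood" else (P[np.argmax(P[:,2])],P[np.argmin(P[:,2])]))
c=np.array([.394,.2572]);d=np.array([.170,.985])
for s in(-33,33):
    q=np.r_[c+d*s/1000,.030];print("hole",q,pix("top",q),pix("scene",q))
print(ang())
# first: rise & tilt pose near the drift: hover 90 mm back of grasp
for th,ph in((30,30),):
    Rm=tool(th,ph); g=np.array([.388,.2247,.093]); print(Rm[:,2], rel(g+Rm[:,2]*(.0188-.13)+[0,0,.1],Rm))
E
```

```text
die [0.62146919 0.02255187 0.238     ] [0.61931679 0.01906579 0.238     ] (array([0.62104645, 0.02117176, 0.24008331]), np.float64(0.0028598102089226005))
drift top [0.38988971 0.22556343 0.193     ] [0.38972643 0.22067283 0.193     ] (array([0.39019637, 0.22294804, 0.19428102]), np.float64(0.004647166833090225))
top wood [148 206  47  27 770] [0.39274069 0.25596371 0.03351237] [array([394.3, 257.1]), array([130.1,  59. ]), np.float64(80.3)]
top brass [168 212  16  11  50] [0.3893448  0.22478141 0.13925025] (array([0.38728355, 0.22851563, 0.1981842 ]), array([0.4147226 , 0.26188813, 0.02980784]))
scene wood [338 252  32  16 115] [0.43327277 0.26804191 0.02403853] [array([425.8, 266.7]), array([84.2,  4.9]), np.float64(79.1)]
scene brass [338 204  11  43 141] [0.40539479 0.22219921 0.11955031] (array([1.33718914, 0.27007102, 1.00747096]), array([0.24797314, 0.2082732 , 0.00603277]))
hole [0.38839  0.224695 0.03    ] [182.19544634 220.95345034] [341.72888115 244.28501143]
hole [0.39961  0.289705 0.03    ] [160.31272337 217.01739475] [362.29103379 251.43154687]
[ 8.995e+01 -1.132e+02 -5.000e-02]
[ 0.75       0.4330127 -0.5      ] [-230.8    -283.8     -30.2      -0.4471   -0.9808   -0.7726]
```

carry_out(
  motion=[
    [-231,-284,-30,-0.447,-0.981,-0.773,0.45],
    [-231,-284,-30,-0.447,-0.981,-0.773,0.45],
    [-231,-284,-30,-0.447,-0.981,-0.773,0.45],
    [-231,-284,-30,-0.447,-0.981,-0.773,0.45],
    [-231,-284,-30,-0.447,-0.981,-0.773,0.45],
    [-231,-284,-30,-0.447,-0.981,-0.773,0.45],
    [-231,-284,-30,-0.447,-0.981,-0.773,0.45],
    [-231,-284,-30,-0.447,-0.981,-0.773,0.45],
    [-231,-284,-30,-0.447,-0.981,-0.773,0.45],
    [-231,-284,-30,-0.447,-0.981,-0.773,0.45],
    [-231,-284,-30,-0.447,-0.981,-0.773,0.45],
    [-231,-284,-30,-0.447,-0.981,-0.773,0.45],
    [-231,-284,-30,-0.447,-0.981,-0.773,0.45],
    [-231,-284,-30,-0.447,-0.981,-0.773,0.45],
    [-231,-284,-30,-0.447,-0.981,-0.773,0.45],
    [-231,-284,-30,-0.447,-0.981,-0.773,0.45],
  ],
)

```text
t: 1.43
tool_pos: [0.2909, 0.1891, 0.2369]
tool_rot: [-0.173, 0.908, 0.125, 0.36]
contact_force: [0.0, 0.6, -0.2]
finger_gap: 0.0417
grip_force: 0.0
```

```bash
python3 - <<'E'
from h import *
s=env.state();print(s["t"],s["qpos"].round(3),s["tool_pos"].round(4),ang(s),s["finger_gap"])
Rm=tool(30,30); g=np.array([.389,.2245,.093])
for b,dz in((-.1112,.1),(-.06,0),(0,0)): print(rel(g+Rm[:,2]*(.0188+b)+[0,0,dz],Rm))
E
```

```text
1.4333 [ 0.335 -0.433  2.564  0.51   0.272 -2.052] [0.2909 0.1891 0.2369] [45.25 29.94  5.9 ] 0.04173695249117525
[-20.2    -15.6     14.4     -0.0203  -0.2656  -0.1464]
[ 3.610e+01 -2.390e+01  1.348e+02 -2.030e-02 -2.656e-01 -1.464e-01]
[ 2.050e+01 -2.150e+01  1.927e+02 -2.030e-02 -2.656e-01 -1.464e-01]
```

```bash
python3 - <<'E'
from h import *
Rm=tool(50,30); g=np.array([.389,.2245,.063])
print(rel(g+Rm[:,2]*(.0188-.075)+[0,0,.02],Rm), g+Rm[:,2]*(.0188-.075)+[0,0,.02])
E
```

```text
[ 2.780e+01 -2.270e+01  1.256e+02  5.400e-03  8.280e-02 -1.473e-01] [0.35771512 0.20643767 0.1260517 ]
```

carry_out(
  motion=[
    [28,-23,60,0.005,0.083,-0.147,0.45],
    [28,-23,125,0.005,0.083,-0.147,0.45],
    [28,-23,125,0.005,0.083,-0.147,0.45],
    [28,-23,125,0.005,0.083,-0.147,0.45],
    [28,-23,125,0.005,0.083,-0.147,0.45],
    [28,-23,125,0.005,0.083,-0.147,0.45],
  ],
)

```text
t: 1.93
tool_pos: [0.3536, 0.2139, 0.1598]
tool_rot: [-0.237, 0.917, 0.079, 0.312]
contact_force: [0.0, 0.1, 0.1]
finger_gap: 0.0418
grip_force: 0.0
```

```bash
python3 - <<'E'
from h import *
s=env.state();print(s["t"],s["qpos"].round(3),s["tool_pos"].round(4),ang(s),s["finger_gap"],s["contact_force"])
# FK fit from observed states
from scipy.optimize import least_squares
Q=[[1.15538948,.351119717,1.65235007,-1.1e-5,1.13906733,-.08459982],[.335,-.433,2.564,.51,.272,-2.052],list(s["qpos"])]
T=[[.1785023,.51991569,.21819337],[.2909,.1891,.2369],list(s["tool_pos"])]
def fk(p,q):
    a1,H,L1,a3,L2,L3,b=p
    Ry=lambda a:R.from_euler('y',a).as_matrix();Rz=lambda a:R.from_euler('z',a).as_matrix()
    M=Rz(q[0]);x=np.array([0,0,H])+M@[a1,b,0]
    M=M@Ry(q[1]);x=x+M@[0,0,L1]
    M=M@Ry(q[2]);x=x+M@[a3,0,L2]
    M=M@Rz(q[3])@Ry(q[4]);x=x+M@[0,0,L3]
    return x,M
r=least_squares(lambda p:np.concatenate([fk(p,q)[0]-t for q,t in zip(Q,T)]),[0,.3,.45,0,.45,.3,.04],bounds=([-.01,.1,.2,-.15,.2,.15,-.1],[.2,.6,.8,.15,.8,.5,.1]));print(r.x.round(4),r.fun.round(4))
for q,t in zip(Q,T): print(fk(r.x,q)[1][:,2])
E
```

```text
1.9333 [ 0.382 -0.007  2.469  1.193  0.079 -2.863] [0.3536 0.2139 0.1598] [52.5  28.76 -0.17] 0.04180727039600147 [0.00645723 0.05557317 0.12658588]
[-0.0006  0.2598  0.4876  0.0411  0.4386  0.2783  0.0465] [ 0. -0.  0. -0.  0. -0. -0.  0.  0.]
[-3.72008680e-04 -8.68170594e-04 -9.99999554e-01]
[ 0.60985965  0.35117786 -0.7104543 ]
[ 0.53364811  0.29289373 -0.79336811]
```

```bash
cat >> h.py <<'E'
from scipy.optimize import least_squares
PK=[-.0006,.2598,.4876,.0411,.4386,.2783,.0465]
LO=np.array([-2.75,-.79,.01,-1.57,.07,-2.87]);HI=np.array([2.75,2.1,2.65,4.71,3.14,2.87])
_y=lambda a:R.from_euler('y',a).as_matrix();_z=lambda a:R.from_euler('z',a).as_matrix()
def fk(q,c=np.pi):
    a1,H,L1,a3,L2,L3,b=PK
    M=_z(q[0]);x=np.array([0,0,H])+M@[a1,b,0]
    M=M@_y(q[1]);x=x+M@[0,0,L1]
    M=M@_y(q[2]);x=x+M@[a3,0,L2]
    M=M@_z(q[3])@_y(q[4]);x=x+M@[0,0,L3]
    return x,M@_z(q[5]+c)
def ik(P,Rm,q0):
    def f(q):
        x,M=fk(q);return np.r_[(x-P)*5,R.from_matrix(M.T@Rm).as_rotvec()]
    r=least_squares(f,np.clip(q0,LO+.02,HI-.02),bounds=(LO+.01,HI-.01));return r.x,np.abs(r.fun).max()
E
python3 - <<'E'
from h import *
s=env.state();x,M=fk(s["qpos"],0);M0=R.from_quat(s["tool_rot"]).as_matrix()
print("c",R.from_matrix(M.T@M0).as_rotvec())
c=R.from_matrix(M.T@M0).as_rotvec()[2]
open("h.py","a").write(f"fk.__defaults__=({c:.4f},)\n")
E
python3 - <<'E'
from h import *
T={"drift":([.389,.2245,.093],30),"push":([.62,.021,.128],0),"die":([.62,.021,.25],0),"tray":([.476,-.234,.03],-26)}
for k,(g,ph) in T.items():
  for th in (25,35):
    for dph in(0,30):
      for fl in(0,180):
        Rm=tool(th,ph+dph)@_z(np.radians(fl)) 
        P=np.array(g)+Rm[:,2]*(.0188 if k in("drift","push") else .008)
        best=min((ik(P,Rm,[np.radians(ph),j2,j3,np.pi,.6,j6]) for j2,j3 in((0,2.2),(.5,1.8)) for j6 in(-1.5,1.5)),key=lambda a:a[1])
        print(k,th,ph+dph,fl,best[0].round(2),best[1].round(4))
E
```

```text
c [ 6.13971582e-17 -3.29670677e-16  1.57079633e+00]Traceback (most recent call last):
  File "<stdin>", line 7, in <module>
NameError: name '_z' is not defined
```

```bash
python3 - <<'E'
from h import *
from h import _z
T={"drift":([.389,.2245,.093],30),"push":([.62,.021,.128],0),"die":([.62,.021,.25],0),"tray":([.476,-.234,.03],-26)}
for k,(g,ph) in T.items():
  for th in (25,35):
    for dph in(0,30):
      for fl in(0,180):
        Rm=tool(th,ph+dph)@_z(np.radians(fl)) 
        P=np.array(g)+Rm[:,2]*(.0188 if k in("drift","push") else .008)
        best=min((ik(P,Rm,[np.radians(ph),j2,j3,np.pi,.6,j6]) for j2,j3 in((0,2.2),(.5,1.8)) for j6 in(-1.5,1.5)),key=lambda a:a[1])
        print(k,th,ph+dph,fl,best[0].round(2),best[1].round(4))
E
```

```text
drift 25 30 0 [0.3  0.71 2.59 2.93 1.29 1.54] 0.0
drift 25 30 180 [ 0.3   0.71  2.59  2.93  1.29 -1.61] 0.0
drift 25 60 0 [-0.1   0.67  2.46  1.99  1.13  1.59] 0.0
drift 25 60 180 [-0.1   0.67  2.46  1.99  1.13 -1.55] 0.0
drift 35 30 0 [0.33 0.52 2.55 2.93 0.89 1.59] 0.0
drift 35 30 180 [ 0.33  0.52  2.55  2.93  0.89 -1.55] 0.0
drift 35 60 0 [-0.02  0.53  2.44  1.95  0.88  1.77] 0.0
drift 35 60 180 [-0.02  0.53  2.44  1.95  0.88 -1.37] 0.0
push 25 0 0 [-0.07  0.59  2.2   3.06  0.79  1.6 ] 0.0
push 25 0 180 [-0.07  0.59  2.2   3.06  0.79 -1.54] 0.0
push 25 30 0 [-0.34  0.62  2.1   2.06  0.89  1.98] 0.0
push 25 30 180 [-0.34  0.62  2.1   2.06  0.89 -1.17] 0.0
push 35 0 0 [-0.06  0.51  2.15  3.03  0.48  1.63] 0.0
push 35 0 180 [-0.06  0.51  2.15  3.03  0.48 -1.51] 0.0
push 35 30 0 [-0.3   0.55  2.06  1.88  0.68  2.2 ] 0.0
push 35 30 180 [-0.3   0.55  2.06  1.88  0.68 -0.94] 0.0
die 25 0 0 [-0.07  0.27  2.19  3.    0.45  1.67] 0.0
die 25 0 180 [-0.07  0.27  2.19  3.    0.45 -1.47] 0.0
die 25 30 0 [-0.35  0.33  2.09  1.79  0.8   2.36] 0.0
die 25 30 180 [-0.35  0.33  2.09  1.79  0.8  -0.78] 0.0
die 35 0 0 [-0.06  0.22  2.11  2.79  0.15  1.88] 0.0
die 35 0 180 [-0.06  0.22  2.11  2.79  0.15 -1.26] 0.0
die 35 30 0 [-0.31  0.28  2.02  1.47  0.66  2.7 ] 0.0
die 35 30 180 [-0.31  0.28  2.02  1.47  0.66 -0.44] 0.0
tray 25 -26 0 [-0.62  0.87  2.39  2.98  1.24  1.55] 0.0
tray 25 -26 180 [-0.62  0.87  2.39  2.98  1.24 -1.59] 0.0
tray 25 4 0 [-0.96  0.84  2.26  2.09  1.12  1.61] 0.0
tray 25 4 180 [-0.96  0.84  2.26  2.09  1.12 -1.54] 0.0
tray 35 -26 0 [-0.61  0.72  2.36  2.98  0.91  1.58] 0.0
tray 35 -26 180 [-0.61  0.72  2.36  2.98  0.91 -1.56] 0.0
tray 35 4 0 [-0.9   0.73  2.25  2.06  0.88  1.75] 0.0
tray 35 4 180 [-0.9   0.73  2.25  2.06  0.88 -1.39] 0.0
```

```bash
cat >> h.py <<'E'
def jpath(qs,n):
    "tool-relative rows along piecewise joint path qs (starting at the current q), n points per piece"
    s=env.state();x0,M0=fk(s["qpos"]);q=s["qpos"]
    for q1 in qs:
        for t in np.linspace(0,1,n+1)[1:]:
            x,M=fk(q+(q1-q)*t);print([*(M0.T@(x-x0)*1000).round().astype(int),*R.from_matrix(M0.T@M).as_rotvec().round(2)],x.round(3),M[:,2].round(2))
        q=q1
E
python3 - <<'E'
from h import *
from h import _z
Rm=tool(30,40)@_z(np.pi); g=np.array([.389,.2245,.093])
for b,dz in((-.08,0.0),(0,0)):
    q,e=ik(g+Rm[:,2]*(.0188+b)+[0,0,dz],Rm,[.1,.7,2.5,2.5,1.1,-1.6]);print(q.round(3),e)
    if b: qp=q
via=np.array([.3,-.15,2.4,1.9,.5,-2.3]); print(fk(via)[0])
jpath([via,qp],7)
E
```

```text
[-0.079  0.355  2.64   2.214  0.899 -1.394] 0.0736965601200601
[ 0.151  0.607  2.557  2.601  1.067 -1.584] 1.0329820332444228e-10
[0.38754566 0.30071796 0.3145713 ]
[np.int64(-13), np.int64(11), np.int64(-6), np.float64(-0.05), np.float64(-0.02), np.float64(0.19)] [0.354 0.227 0.172] [ 0.53  0.35 -0.78]
[np.int64(-29), np.int64(22), np.int64(-13), np.float64(-0.11), np.float64(-0.05), np.float64(0.37)] [0.357 0.241 0.187] [ 0.53  0.41 -0.75]
[np.int64(-49), np.int64(33), np.int64(-21), np.float64(-0.18), np.float64(-0.07), np.float64(0.55)] [0.36  0.255 0.206] [ 0.53  0.46 -0.71]
[np.int64(-71), np.int64(42), np.int64(-32), np.float64(-0.26), np.float64(-0.1), np.float64(0.73)] [0.366 0.269 0.228] [ 0.55  0.52 -0.65]
[np.int64(-96), np.int64(50), np.int64(-45), np.float64(-0.34), np.float64(-0.13), np.float64(0.9)] [0.372 0.282 0.254] [ 0.56  0.58 -0.59]
[np.int64(-123), np.int64(56), np.int64(-61), np.float64(-0.43), np.float64(-0.16), np.float64(1.06)] [0.38  0.292 0.283] [ 0.59  0.62 -0.52]
[np.int64(-151), np.int64(59), np.int64(-79), np.float64(-0.53), np.float64(-0.19), np.floa
[... 322 characters left out ...]
65 -0.49]
[np.int64(-72), np.int64(21), np.int64(-13), np.float64(-0.53), np.float64(0.06), np.float64(1.94)] [0.386 0.257 0.214] [ 0.58  0.64 -0.51]
[np.int64(-47), np.int64(10), np.int64(1), np.float64(-0.53), np.float64(0.13), np.float64(2.19)] [0.382 0.241 0.187] [ 0.57  0.63 -0.52]
[np.int64(-23), np.int64(-2), np.int64(12), np.float64(-0.52), np.float64(0.2), np.float64(2.44)] [0.377 0.225 0.164] [ 0.58  0.62 -0.53]
[np.int64(0), np.int64(-13), np.int64(21), np.float64(-0.51), np.float64(0.25), np.float64(2.69)] [0.37  0.209 0.143] [ 0.59  0.6  -0.54]
[np.int64(23), np.int64(-23), np.int64(26), np.float64(-0.5), np.float64(0.3), np.float64(2.95)] [0.363 0.193 0.125] [ 0.6   0.58 -0.55]
```

```bash
python3 - <<'E'
from h import *
from h import _z
g=np.array([.389,.2245,0])
for th,ph in((30,40),(30,30),(30,50)):
  Rm=tool(th,ph)@_z(np.pi); q=[.15,.607,2.55,2.6,1.067,-1.58]
  for z in(.093,.13,.17,.22):
    q,e=ik(g+[0,0,z]+Rm[:,2]*.0188,Rm,q);print(th,ph,z,q.round(3),round(e,4))
  if ph==40: qh=q
via=np.array([.3,-.15,2.4,1.9,.5,-2.3])
jpath([via,qh],6)
E
```

```text
30 40 0.093 [ 0.151  0.607  2.557  2.601  1.067 -1.584] 0.0
30 40 0.13 [ 0.151  0.445  2.564  2.548  0.936 -1.485] 0.0
30 40 0.17 [ 0.151  0.271  2.556  2.454  0.79  -1.342] 0.0
30 40 0.22 [ 0.151  0.072  2.525  2.263  0.625 -1.092] 0.0
30 30 0.093 [ 0.315  0.611  2.573  2.937  1.088 -1.581] 0.0
30 30 0.13 [ 0.315  0.444  2.58   2.916  0.932 -1.54 ] 0.0
30 30 0.17 [ 0.315  0.265  2.572  2.875  0.75  -1.479] 0.0
30 30 0.22 [ 0.315  0.059  2.54   2.774  0.524 -1.355] 0.0
30 50 0.093 [ 0.024  0.6    2.514  2.28   1.029 -1.546] 0.0
30 50 0.13 [ 0.024  0.45   2.52   2.205  0.939 -1.411] 0.0
30 50 0.17 [ 0.024  0.29   2.513  2.092  0.848 -1.232] 0.0
30 50 0.22 [ 0.024  0.105  2.484  1.904  0.758 -0.961] 0.0
[np.int64(-16), np.int64(13), np.int64(-7), np.float64(-0.06), np.float64(-0.03), np.float64(0.22)] [0.355 0.229 0.174] [ 0.53  0.36 -0.77]
[np.int64(-36), np.int64(26), np.int64(-15), np.float64(-0.13), np.float64(-0.06), np.float64(0.43)] [0.358 0.246 0.193] [ 0.53  0.43 -0.73]
[np.int64(-60), np.int64(38), np.int64(-26), np.float64(-0.22), np.float64(-0.09), np.float64(0.64)] [0.363 
[... 600 characters left out ...]
[np.int64(-126), np.int64(40), np.int64(-52), np.float64(-0.57), np.float64(-0.05), np.float64(1.8)] [0.394 0.282 0.278] [ 0.62  0.64 -0.45]
[np.int64(-113), np.int64(29), np.int64(-40), np.float64(-0.58), np.float64(0.03), np.float64(2.08)] [0.397 0.272 0.26 ] [ 0.63  0.62 -0.47]
[np.int64(-100), np.int64(18), np.int64(-29), np.float64(-0.59), np.float64(0.09), np.float64(2.37)] [0.399 0.26  0.243] [ 0.64  0.6  -0.48]
[np.int64(-86), np.int64(7), np.int64(-18), np.float64(-0.59), np.float64(0.16), np.float64(2.66)] [0.401 0.248 0.227] [ 0.65  0.58 -0.49]
[np.int64(-72), np.int64(-5), np.int64(-9), np.float64(-0.59), np.float64(0.22), np.float64(2.95)] [0.401 0.235 0.211] [ 0.66  0.56 -0.5 ]
```

```bash
python3 - <<'E'
from h import *
s=env.state();R0=R.from_quat(s["tool_rot"]).as_matrix();print((R0.T@[-20,-0,160]).round())
for z in(.03,.08,.16):
    q,e=ik(s["tool_pos"]+[-.02*z/.16,0,z],R0,s["qpos"]);print(q.round(3),e)
E
```

```text
[ -84.    9. -138.]
[ 0.388 -0.103  2.441  0.433  0.166 -2.094] 1.1170786518022169e-11
[ 0.398 -0.235  2.382  0.186  0.348 -1.834] 9.814944690322847e-10
[ 0.415 -0.384  2.261  0.092  0.614 -1.72 ] 8.867281908742086e-11
```

carry_out(
  motion=[
    [-16,2,-26,0,0,0,0.45],
    [-32,4,-52,0,0,0,0.45],
    [-50,5,-82,0,0,0,0.45],
    [-68,7,-110,0,0,0,0.45],
    [-84,9,-138,0,0,0,0.45],
    [-84,9,-138,0,0,0,0.45],
    [-84,9,-138,0,0,0,0.45],
  ],
)

```text
t: 2.52
tool_pos: [0.3334, 0.2173, 0.2973]
tool_rot: [-0.241, 0.916, 0.076, 0.312]
contact_force: [-0.1, 0.7, -0.2]
finger_gap: 0.0417
grip_force: 0.0
```

```bash
python3 - <<'E'
from h import *
from h import _z
s=env.state();print(s["t"],s["qpos"].round(3),s["tool_pos"].round(4))
v1=np.array([.415,-.38,2.26,1.2,.6,-2.3]);v2=np.array([.35,-.2,2.35,2.0,.62,-1.7])
Rm=tool(30,40)@_z(np.pi);qh,e=ik(np.array([.389,.2245,.22])+Rm[:,2]*.0188,Rm,[.15,.07,2.525,2.26,.625,-1.09])
jpath([v1,v2,qh],4)
E
```

```text
2.5167 [ 0.433 -0.349  2.297  0.076  0.543 -1.704] [0.3334 0.2173 0.2973]
[np.int64(-14), np.int64(38), np.int64(-7), np.float64(-0.14), np.float64(-0.03), np.float64(0.09)] [0.321 0.254 0.312] [ 0.49  0.43 -0.76]
[np.int64(-38), np.int64(74), np.int64(-21), np.float64(-0.29), np.float64(-0.09), np.float64(0.18)] [0.313 0.291 0.337] [ 0.46  0.56 -0.69]
[np.int64(-70), np.int64(103), np.int64(-42), np.float64(-0.42), np.float64(-0.17), np.float64(0.27)] [0.31  0.323 0.372] [ 0.44  0.68 -0.58]
[np.int64(-108), np.int64(124), np.int64(-68), np.float64(-0.55), np.float64(-0.27), np.float64(0.36)] [0.311 0.348 0.416] [ 0.45  0.77 -0.45]
[np.int64(-116), np.int64(125), np.int64(-57), np.float64(-0.65), np.float64(-0.21), np.float64(0.71)] [0.322 0.355 0.412] [ 0.45  0.8  -0.39]
[np.int64(-124), np.int64(119), np.int64(-45), np.float64(-0.73), np.float64(-0.15), np.float64(1.06)] [0.337 0.358 0.408] [ 0.48  0.81 -0.34]
[np.int64(-133), np.int64(107), np.int64(-32), np.float64(-0.8), np.float64(-0.08), np.float64(1.42)] [0.356 0.354 0.403] [ 0.52  0.8  -0.29]
[np.int64(-140), np.int64(88), np.int64(-17), np.float64(-0.87), np.float64(-0.02), np.float64(1.77)] [0.378 0.344 0.396] [ 0.58  0.78 -0.24]
[np.int64(-112), np.int64(60), np.int64(22), np.float64(-0.82), np.float64(0.07), np.float64(2.07)] [0.393 0.32  0.347] [ 0.62  0.73 -0.31]
[np.int64(-79), np.int64(32), np.int64(57), np.float64(-0.75), np.float64(0.13), np.float64(2.36)] [0.402 0.293 0.3  ] [ 0.64  0.67 -0.37]
[np.int64(-41), np.int64(6), np.int64(86), np.float64(-0.68), np.float64(0.19), np.float64(2.66)] [0.405 0.264 0.254] [ 0.66  0.62 -0.43]
[np.int64(-1), np.int64(-17), np.int64(110), np.float64(-0.59), np.float64(0.22), np.float64(2.96)] [0.401 0.235 0.211] [ 0.66  0.56 -0.5 ]
```

carry_out(
  motion=[
    [-14,38,-7,-0.14,-0.03,0.09,0.4],
    [-14,38,-7,-0.14,-0.03,0.09,0.4],
    [-38,74,-21,-0.29,-0.09,0.18,0.4],
    [-38,74,-21,-0.29,-0.09,0.18,0.4],
    [-70,103,-42,-0.42,-0.17,0.27,0.4],
    [-70,103,-42,-0.42,-0.17,0.27,0.4],
    [-108,124,-68,-0.55,-0.27,0.36,0.4],
    [-108,124,-68,-0.55,-0.27,0.36,0.4],
    [-116,125,-57,-0.65,-0.21,0.71,0.4],
    [-116,125,-57,-0.65,-0.21,0.71,0.4],
    [-116,125,-57,-0.65,-0.21,0.71,0.4],
    [-124,119,-45,-0.73,-0.15,1.06,0.4],
    [-124,119,-45,-0.73,-0.15,1.06,0.4],
    [-124,119,-45,-0.73,-0.15,1.06,0.4],
    [-133,107,-32,-0.8,-0.08,1.42,0.4],
    [-133,107,-32,-0.8,-0.08,1.42,0.4],
    [-133,107,-32,-0.8,-0.08,1.42,0.4],
    [-140,88,-17,-0.87,-0.02,1.77,0.4],
    [-140,88,-17,-0.87,-0.02,1.77,0.4],
    [-140,88,-17,-0.87,-0.02,1.77,0.4],
  ],
)

```text
t: 4.18
tool_pos: [0.379, 0.3445, 0.3953]
tool_rot: [0.44, 0.652, 0.616, 0.032]
contact_force: [0.2, -0.4, -0.0]
finger_gap: 0.0369
grip_force: 0.0
```

```bash
python3 - <<'E'
from h import *
from h import _z
s=env.state();print(s["t"],s["qpos"].round(3),s["tool_pos"].round(4),s["finger_gap"])
Rm=tool(30,40)@_z(np.pi);qh,e=ik(np.array([.389,.2245,.235])+Rm[:,2]*.0188,Rm,[.15,.07,2.525,2.26,.625,-1.09])
jpath([qh],4)
print(rel(np.array([.389,.2245,.235])+Rm[:,2]*.0188,Rm))
E
```

```text
4.1833 [ 0.351 -0.196  2.35   2.013  0.623 -1.71 ] [0.379  0.3445 0.3953] 0.03693136017363134
[np.int64(-47), np.int64(-26), np.int64(-1), np.float64(0.02), np.float64(-0.09), np.float64(0.28)] [0.393 0.319 0.351] [ 0.62  0.73 -0.3 ]
[np.int64(-90), np.int64(-53), np.int64(-7), np.float64(0.01), np.float64(-0.18), np.float64(0.55)] [0.402 0.292 0.308] [ 0.64  0.67 -0.37]
[np.int64(-130), np.int64(-83), np.int64(-17), np.float64(-0.01), np.float64(-0.27), np.float64(0.83)] [0.404 0.264 0.266] [ 0.66  0.61 -0.43]
[np.int64(-166), np.int64(-113), np.int64(-32), np.float64(-0.05), np.float64(-0.37), np.float64(1.1)] [0.401 0.235 0.226] [ 0.66  0.56 -0.5 ]
[-1.659e+02 -1.131e+02 -3.130e+01 -4.860e-02 -3.676e-01  1.103e+00]
```

Branch flip worked (j4≈2). Now to the hover above the drift.

carry_out(
  motion=[
    [-47,-26,-1,0.02,-0.09,0.28,0.4],
    [-47,-26,-1,0.02,-0.09,0.28,0.4],
    [-47,-26,-1,0.02,-0.09,0.28,0.4],
    [-90,-53,-7,0.01,-0.18,0.55,0.4],
    [-90,-53,-7,0.01,-0.18,0.55,0.4],
    [-90,-53,-7,0.01,-0.18,0.55,0.4],
    [-130,-83,-17,-0.01,-0.27,0.83,0.4],
    [-130,-83,-17,-0.01,-0.27,0.83,0.4],
    [-130,-83,-17,-0.01,-0.27,0.83,0.4],
    [-166,-113,-31,-0.049,-0.368,1.103,0.4],
    [-166,-113,-31,-0.049,-0.368,1.103,0.4],
    [-166,-113,-31,-0.049,-0.368,1.103,0.4],
    [-166,-113,-31,-0.049,-0.368,1.103,0.4],
    [-166,-113,-31,-0.049,-0.368,1.103,0.4],
  ],
)

```text
t: 5.35
tool_pos: [0.4024, 0.2355, 0.2272]
tool_rot: [0.812, 0.3, 0.472, -0.169]
contact_force: [-1.0, 0.3, 0.3]
finger_gap: 0.0371
grip_force: 0.0
```

```bash
python3 - <<'E'
from h import *
from h import _z
s=env.state();print(s["t"],s["qpos"].round(3),s["tool_pos"].round(4),ang(s))
Rm=tool(30,40)@_z(np.pi)
for z in(.235,.093):print(rel(np.array([.389,.2245,z])+Rm[:,2]*.0188,Rm))
p,d=env.grab_frame("top");q,_=env.grab_frame("scene");np.savez("t1.npz",p=p,d=d,q=q)
cv2.imwrite("pics/c1.png",np.hstack([cv2.resize(p[150:280,100:230,::-1],(390,390),interpolation=2),cv2.resize(q[170:300,290:420,::-1],(390,390),interpolation=2)]))
E
```

```text
5.35 [ 0.153  0.016  2.509  2.184  0.583 -1.004] [0.4024 0.2355 0.2272] [29.83 40.03  0.47]
[-1.9e+00 -2.0e-01 -2.0e-01 -5.0e-04 -2.9e-03  9.7e-03]
[-1.251e+02 -1.400e+00  7.050e+01 -5.000e-04 -2.900e-03  9.700e-03]
```

View pics/c1.png

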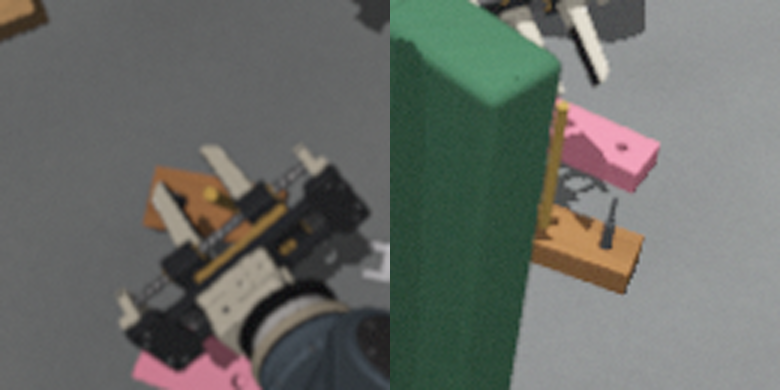

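The picture shows the drift's tip, at (213,195) in the left crop, lying between the open fingers. I'll descend and grip it.

carry_out(
  motion=[
    [-30,0,17,0,-0.003,0.01,0.4],
    [-60,-1,34,0,-0.003,0.01,0.4],
    [-90,-1,51,0,-0.003,0.01,0.4],
    [-115,-1,65,0,-0.003,0.01,0.4],
    [-125,-1,70.5,0,-0.003,0.01,0.4],
    [-125,-1,70.5,0,-0.003,0.01,0.4],
    [-125,-1,70.5,0,-0.003,0.01,0.4],
    [-125,-1,70.5,0,-0.003,0.01,0.1],
    [-125,-1,70.5,0,-0.003,0.01,0.0],
    [-125,-1,70.5,0,-0.003,0.01,0.0],
    [-125,-1,70.5,0,-0.003,0.01,0.0],
    [-125,-1,70.5,0,-0.003,0.01,0.0],
  ],
  squeeze=35,
)

```text
t: 6.45
tool_pos: [0.402, 0.2348, 0.0846]
tool_rot: [0.814, 0.295, 0.47, -0.171]
contact_force: [-0.2, 0.5, 4.8]
finger_gap: 0.0109
grip_force: 35.0
```

```bash
python3 - <<'E'
from h import *
s=env.state();print(s["t"],s["qpos"].round(3),s["tool_pos"].round(4),ang(s),s["contact_force"],s["finger_gap"],s["grip_force"])
R0=R.from_quat(s["tool_rot"]).as_matrix();print((R0.T@[0,0,40]).round(1))
E
```

```text
6.45 [ 0.151  0.604  2.558  2.601  1.066 -1.581] [0.402  0.2348 0.0846] [29.91 39.97 -0.06] [-0.18143591  0.47734718  4.75376581] 0.01090296052200408 35.00469624996185
[ 34.7  -0.  -19.9]
```

carry_out(
  motion=[
    [9,0,-5,0,0,0,0],
    [18,0,-10,0,0,0,0],
    [27,0,-15,0,0,0,0],
    [35,0,-20,0,0,0,0],
    [35,0,-20,0,0,0,0],
    [35,0,-20,0,0,0,0],
  ],
)

```text
t: 6.95
tool_pos: [0.4019, 0.2347, 0.1243]
tool_rot: [0.814, 0.295, 0.47, -0.171]
contact_force: [0.2, 0.4, -1.7]
finger_gap: 0.011
grip_force: 35.0
```

```bash
cat >> h.py <<'E'
def brass(n,box,lo=(17,90,50),hi=(30,255,255)):
    p,d=env.grab_frame(n);m=cv2.inRange(cv2.cvtColor(p,cv2.COLOR_RGB2HSV),lo,hi);k=np.zeros_like(m);u0,v0,u1,v1=map(int,box);k[v0:v1,u0:u1]=m[v0:v1,u0:u1];return p,d,k
E
python3 - <<'E'
from h import *
s=env.state();print(s["t"],s["tool_pos"].round(4),ang(s),s["contact_force"],s["finger_gap"])
p,d,k=brass("top",(140,170,210,250));q,e,l=brass("scene",(320,170,400,260))
for n,m,D in(("top",k,d),("scene",l,e)):
    C=cloud(n,D);ys,xs=np.nonzero(m);P=C[m>0];print(n,len(P));o=np.argsort(P[:,2])[::-12];print(np.c_[xs[o],ys[o],P[o].round(4)])
# expected axis end pixels
for z in(.048,.233):print(pix("top",np.array([.3876,.2227,z])),pix("scene",np.array([.3876,.2227,z])))
cv2.imwrite("pics/c2.png",np.hstack([cv2.resize(p[160:260,110:210,::-1],(400,400),interpolation=2),cv2.resize(q[160:260,310:410,::-1],(400,400),interpolation=2)]))
E
```

```text
6.95 [0.4019 0.2347 0.1243] [29.98 39.98 -0.07] [ 0.16730693  0.42615029 -1.65188899] 0.010973407364002511
top 211
[[1.680e+02 2.140e+02 3.856e-01 2.201e-01 2.354e-01]
 [1.670e+02 2.110e+02 3.930e-01 2.232e-01 2.335e-01]
 [1.690e+02 2.120e+02 3.913e-01 2.197e-01 2.275e-01]
 [1.740e+02 2.470e+02 3.086e-01 2.087e-01 2.046e-01]
 [1.930e+02 2.270e+02 3.575e-01 1.646e-01 2.033e-01]
 [1.840e+02 2.380e+02 3.306e-01 1.857e-01 2.026e-01]
 [1.920e+02 2.310e+02 3.478e-01 1.669e-01 2.020e-01]
 [1.750e+02 2.450e+02 3.135e-01 2.072e-01 2.013e-01]
 [1.780e+02 2.400e+02 3.257e-01 2.005e-01 2.008e-01]
 [1.950e+02 2.270e+02 3.578e-01 1.601e-01 2.002e-01]
 [1.880e+02 2.330e+02 3.430e-01 1.770e-01 1.994e-01]
 [1.880e+02 2.340e+02 3.406e-01 1.770e-01 1.985e-01]
 [1.830e+02 2.360e+02 3.358e-01 1.897e-01 1.954e-01]
 [2.020e+02 2.350e+02 3.397e-01 1.459e-01 1.734e-01]
 [2.010e+02 2.340e+02 3.425e-01 1.491e-01 1.690e-01]
 [2.030e+02 2.340e+02 3.427e-01 1.444e-01 1.660e-01]
 [1.750e+02 2.170e+02 3.868e-01 2.197e-01 1.565e-01]
 [1.740e+02 2.440e+02 3.217e-01 2.509e-01 5.800e-03]]
scene 192
[[3.470e+02 1.930e+0
[... 240 characters left out ...]
-01]
 [3.480e+02 2.040e+02 3.908e-01 2.236e-01 1.978e-01]
 [3.480e+02 2.070e+02 3.911e-01 2.250e-01 1.871e-01]
 [3.480e+02 2.090e+02 3.881e-01 2.257e-01 1.769e-01]
 [3.460e+02 2.130e+02 3.930e-01 2.222e-01 1.647e-01]
 [3.440e+02 2.150e+02 3.868e-01 2.172e-01 1.500e-01]
 [3.470e+02 2.180e+02 3.863e-01 2.271e-01 1.403e-01]
 [3.440e+02 2.290e+02 3.883e-01 2.238e-01 9.600e-02]
 [3.430e+02 2.340e+02 3.930e-01 2.236e-01 7.930e-02]
 [3.430e+02 2.370e+02 3.886e-01 2.248e-01 6.240e-02]
 [3.400e+02 2.380e+02 3.650e-01 2.151e-01 3.190e-02]
 [3.500e+02 1.990e+02 1.338e-01 2.150e-01 2.800e-03]]
[181.71336748 220.6438085 ] [341.80582811 239.92158526]
[167.15370407 213.270386  ] [349.41583529 193.75582011]
```

View pics/c2.png

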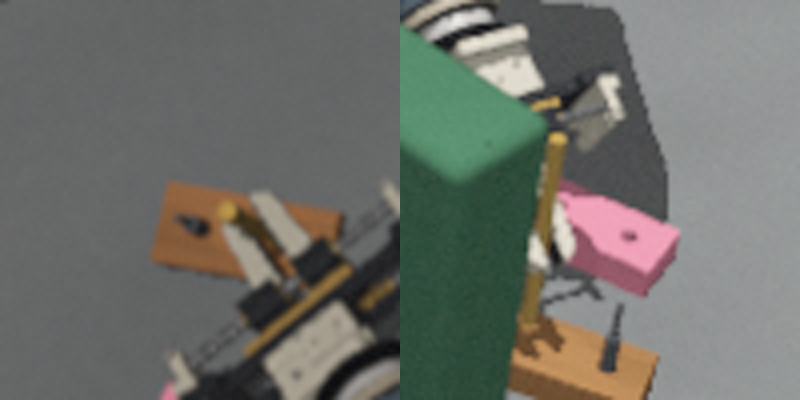

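The drift is upright in the grip: its tip at (167,213) in the top view matches the predicted position. Now I'll carry it to a point beside the holder.

```bash
python3 - <<'E'
from h import *
from h import _z
Rm=tool(30,40)@_z(np.pi);q=env.state()["qpos"]
for g in([.46,.16,.133],[.53,.09,.133],[.53,.09,.094],[.575,.055,.094],[.62,.0218,.094],[.62,.0218,.112],[.62,.0218,.129]):
    P=np.array(g)+Rm[:,2]*.0188
    q,e=ik(P,Rm,q);print(g,q.round(2),round(e,4),rel(P,Rm))
E
```

```text
[0.46, 0.16, 0.133] [-0.11  0.46  2.43  2.2   0.88 -1.33] 0.0 [ 6.90e+00  9.47e+01  1.11e+01 -2.00e-04  1.20e-03 -2.60e-03]
[0.53, 0.09, 0.133] [-0.28  0.51  2.26  1.93  0.87 -1.16] 0.0 [ 1.150e+01  1.934e+02  1.860e+01 -2.000e-04  1.200e-03 -2.600e-03]
[0.53, 0.09, 0.094] [-0.28  0.62  2.25  2.    0.91 -1.29] 0.0 [-2.230e+01  1.934e+02  3.810e+01 -2.000e-04  1.200e-03 -2.600e-03]
[0.575, 0.055, 0.094] [-0.33  0.65  2.13  1.88  0.9  -1.17] 0.0 [-1.610e+01  2.492e+02  4.850e+01 -2.000e-04  1.200e-03 -2.600e-03]
[0.62, 0.0218, 0.094] [-0.37  0.69  2.01  1.78  0.89 -1.06] 0.0 [-9.400e+00  3.035e+02  5.980e+01 -2.000e-04  1.200e-03 -2.600e-03]
[0.62, 0.0218, 0.112] [-0.37  0.65  2.01  1.75  0.88 -1.01] 0.0 [ 6.200e+00  3.035e+02  5.080e+01 -2.000e-04  1.200e-03 -2.600e-03]
[0.62, 0.0218, 0.129] [-0.37  0.61  2.01  1.72  0.87 -0.96] 0.0 [ 2.090e+01  3.034e+02  4.230e+01 -2.000e-04  1.200e-03 -2.600e-03]
```

carry_out(
  motion=[
    [1,30,3,0,0,0,0],
    [3,60,6,0,0,0,0],
    [5,90,9,0,0,0,0],
    [7,120,12,0,0,0,0],
    [9,150,15,0,0,0,0],
    [10,175,17,0,0,0,0],
    [11.5,193.5,18.5,0,0.001,-0.003,0],
    [11.5,193.5,18.5,0,0.001,-0.003,0],
    [11.5,193.5,18.5,0,0.001,-0.003,0],
    [11.5,193.5,18.5,0,0.001,-0.003,0],
  ],
)

```text
t: 7.88
tool_pos: [0.5416, 0.101, 0.1231]
tool_rot: [0.814, 0.296, 0.469, -0.172]
contact_force: [-0.2, 0.6, -2.0]
finger_gap: 0.0111
grip_force: 35.0
```

```bash
python3 - <<'E'
from h import *
s=env.state();R0=R.from_quat(s["tool_rot"]).as_matrix();g=s["tool_pos"]-R0[:,2]*.0188;print(s["t"],g.round(4),ang(s))
t=g+[0,0,.1];print("pred tip",pix("top",t),pix("scene",t))
p,d=env.grab_frame("top");q,e=env.grab_frame("scene");np.savez("t2.npz",p=p,d=d,q=q,e=e)
a=pix("top",t).round().astype(int);b=pix("scene",t).round().astype(int);print(a,b)
f=lambda i,c:cv2.resize(i[c[1]-20:c[1]+20,c[0]-20:c[0]+20,::-1],(400,400),interpolation=2)
cv2.imwrite("pics/c3.png",np.hstack([f(p,a),f(q,b)]))
E
```

```text
7.8833 [0.5292 0.0905 0.1325] [30.05 40.09 -0.09]
pred tip [223.71406403 156.53381981] [290.76024866 217.54300324]
[224 157] [291 218]
```

View pics/c3.png

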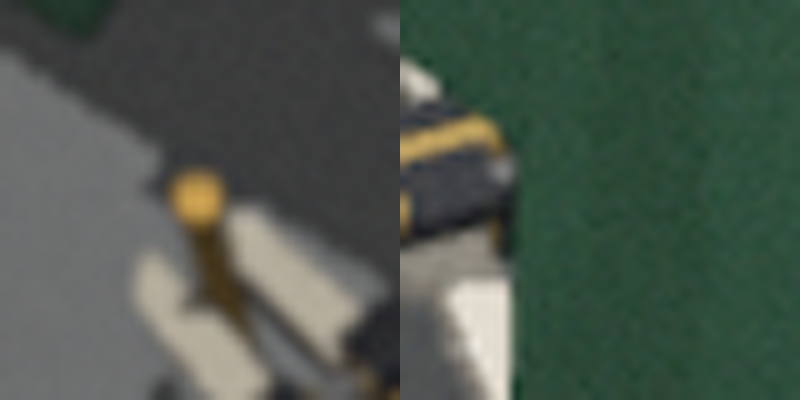

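The tip in the top view is at (223.3,156.3) against a predicted (223.7,156.5). The top camera therefore has a bias of about 1 mm, which puts the die axis at about (0.6207,0.0217).

```bash
python3 - <<'E'
from h import *
from h import _z
Rm=tool(30,40)@_z(np.pi)
for g in([.53,.09,.1335],[.53,.09,.094],[.575,.056,.094],[.6207,.0217,.094]):
    print(rel(np.array(g)+Rm[:,2]*.0188,Rm))
E
```

```text
[ 6.0e-01  1.1e+00 -2.0e-01 -1.7e-03  6.0e-04 -3.0e-04]
[-3.36e+01  1.20e+00  1.96e+01 -1.70e-03  6.00e-04 -3.00e-04]
[-2.72e+01  5.62e+01  3.04e+01 -1.70e-03  6.00e-04 -3.00e-04]
[-2.070e+01  1.118e+02  4.160e+01 -1.700e-03  6.000e-04 -3.000e-04]
```

carry_out(
  motion=[
    [-15,0,9,0,0,0,0],
    [-28,1,16,0,0,0,0],
    [-33.5,1,19.6,-0.002,0,0,0],
    [-33.5,1,19.6,-0.002,0,0,0],
    [-31,24,24,-0.002,0,0,0],
    [-28,50,29,-0.002,0,0,0],
    [-25,75,34,-0.002,0,0,0],
    [-22,98,39,-0.002,0,0,0],
    [-20.7,112,41.6,-0.002,0,0,0],
    [-20.7,112,41.6,-0.002,0,0,0],
    [-20.7,112,41.6,-0.002,0,0,0],
    [-20.7,112,41.6,-0.002,0,0,0],
  ],
)

```text
t: 8.98
tool_pos: [0.6334, 0.0319, 0.0854]
tool_rot: [0.814, 0.296, 0.47, -0.171]
contact_force: [0.3, 0.3, -2.1]
finger_gap: 0.0107
grip_force: 35.0
```

```bash
cat >> h.py <<'E'
def rep(target=None,th=30,ph=40,off=.0188):
    s=env.state();R0=R.from_quat(s["tool_rot"]).as_matrix();g=s["tool_pos"]-R0[:,2]*off;print(round(s["t"],2),"g",g.round(4),ang(s),"F",s["contact_force"].round(2),"T",s["torque"].round(2),round(s["finger_gap"],4),s["grip_force"].round(1),s["qpos"].round(2))
    for t in target or []:
        Rm=tool(th,ph)@_z(np.pi);print(t,rel(np.array(t)+Rm[:,2]*off,Rm,s))
E
python3 - <<'E'
from h import *
rep([[.6207,.0217,.094],[.6207,.0217,.100],[.6207,.0217,.108],[.6207,.0217,.118],[.6207,.0217,.130]])
E
```

```text
Traceback (most recent call last):
  File "h.py", line 58, in rep
    s=env.state();R0=R.from_quat(s["tool_rot"]).as_matrix();g=s["tool_pos"]-R0[:,2]*off;print(round(s["t"],2),"g",g.round(4),ang(s),"F",s["contact_force"].round(2),"T",s["torque"].round(2),round(s["finger_gap"],4),s["grip_force"].round(1),s["qpos"].round(2))
                                                                                                                                                                                                                      ^^^^^^^^^^^^^^^^^^^^^
AttributeError: 'float' object has no attribute 'round'
```

```bash
sed -i 's/s\["grip_force"\].round(1)/round(s["grip_force"],1)/' h.py; python3 - <<'E'
from h import *
rep([[.6207,.0217,.094],[.6207,.0217,.100],[.6207,.0217,.106],[.6207,.0217,.118],[.6207,.0217,.129]])
E
```

```text
8.98 g [0.6209 0.0215 0.0948] [3.001e+01 3.994e+01 3.000e-02] F [ 0.3   0.31 -2.1 ] T [-0.49  0.64 -0.06] 0.0107 35.0 [-0.37  0.69  2.    1.78  0.88 -1.06]
[0.6207, 0.0217, 0.094] [-7.e-01 -3.e-01  4.e-01  9.e-04  2.e-04  1.e-04]
[0.6207, 0.0217, 0.1] [ 4.5e+00 -3.0e-01 -2.6e+00  9.0e-04  2.0e-04  1.0e-04]
[0.6207, 0.0217, 0.106] [ 9.7e+00 -3.0e-01 -5.6e+00  9.0e-04  2.0e-04  1.0e-04]
[0.6207, 0.0217, 0.118] [ 2.01e+01 -3.00e-01 -1.16e+01  9.00e-04  2.00e-04  1.00e-04]
[0.6207, 0.0217, 0.129] [ 2.96e+01 -3.00e-01 -1.71e+01  9.00e-04  2.00e-04  1.00e-04]
```

carry_out(
  motion=[
    [2.5,0,-1.5,0,0,0,0],
    [5,0,-3,0,0,0,0],
    [7,0,-4,0,0,0,0],
    [9,0,-5,0,0,0,0],
    [9,0,-5,0,0,0,0],
  ],
)

```text
t: 9.4
tool_pos: [0.6345, 0.0313, 0.0963]
tool_rot: [0.814, 0.296, 0.471, -0.17]
contact_force: [-0.6, 0.2, -1.9]
finger_gap: 0.011
grip_force: 35.0
```

```bash
python3 - <<'E'
from h import *
rep()
p,d=env.grab_frame("top");q,e=env.grab_frame("scene")
f=lambda i,x,y:cv2.resize(i[y:y+50,x:x+50,::-1],(400,400),interpolation=2)
cv2.imwrite("pics/c4.png",np.hstack([f(p,230,95),f(q,230,215)]))
E
```

```text
9.4 g [0.622  0.0209 0.1057] [29.96 39.87  0.11] F [-0.63  0.24 -1.94] T [-0.48  0.55  0.  ] 0.011 35.0 [-0.37  0.66  2.    1.76  0.88 -1.03]
```

```bash
python3 - <<'E'
from h import *
rep([[.6208,.0216,.106],[.6208,.0216,.112],[.6208,.0216,.120],[.6208,.0216,.128]])
E
```

```text
9.5 g [0.6219 0.0208 0.1052] [29.98 39.87  0.09] F [-0.28  0.06 -2.24] T [-0.5   0.61 -0.03] 0.0112 35.0 [-0.37  0.66  2.    1.76  0.88 -1.03]
[0.6208, 0.0216, 0.106] [ 5.0e-01 -1.4e+00 -7.0e-01  2.0e-03 -3.0e-04  7.0e-04]
[0.6208, 0.0216, 0.112] [ 5.7e+00 -1.4e+00 -3.7e+00  2.0e-03 -3.0e-04  7.0e-04]
[0.6208, 0.0216, 0.12] [ 1.26e+01 -1.40e+00 -7.70e+00  2.00e-03 -3.00e-04  7.00e-04]
[0.6208, 0.0216, 0.128] [ 1.96e+01 -1.40e+00 -1.17e+01  2.00e-03 -3.00e-04  7.00e-04]
```

carry_out(
  motion=[
    [0.5,-1.4,-0.7,0,0,0,0],
    [2.5,-1.4,-1.8,0,0,0,0],
    [4,-1.4,-2.7,0,0,0,0],
    [5.7,-1.4,-3.7,0,0,0,0],
    [7.5,-1.4,-4.7,0,0,0,0],
    [9.3,-1.4,-5.8,0,0,0,0],
    [11,-1.4,-6.8,0,0,0,0],
    [12.6,-1.4,-7.7,0,0,0,0],
    [12.6,-1.4,-7.7,0,0,0,0],
  ],
)

```text
t: 10.25
tool_pos: [0.6336, 0.032, 0.1112]
tool_rot: [0.814, 0.296, 0.471, -0.17]
contact_force: [0.7, 0.2, -2.0]
finger_gap: 0.0108
grip_force: 35.0
```

```bash
python3 - <<'E'
from h import *
rep([[.6208,.0216,.120],[.6208,.0216,.128]])
p,d=env.grab_frame("top");q,e=env.grab_frame("scene")
f=lambda i,x,y:cv2.resize(i[y:y+50,x:x+50,::-1],(400,400),interpolation=2)
cv2.imwrite("pics/c4.png",np.hstack([f(p,230,95),f(q,230,205)]))
E
```

```text
10.25 g [0.6211 0.0216 0.1206] [29.92 39.86  0.11] F [ 0.73  0.16 -2.03] T [-0.46  0.58  0.04] 0.0108 35.0 [-0.37  0.63  2.01  1.74  0.88 -0.99]
[0.6208, 0.0216, 0.12] [-0.6    -0.2     0.1     0.0022 -0.0014  0.0009]
[0.6208, 0.0216, 0.128] [ 6.3e+00 -2.0e-01 -3.9e+00  2.2e-03 -1.4e-03  9.0e-04]
```

View pics/c4.png

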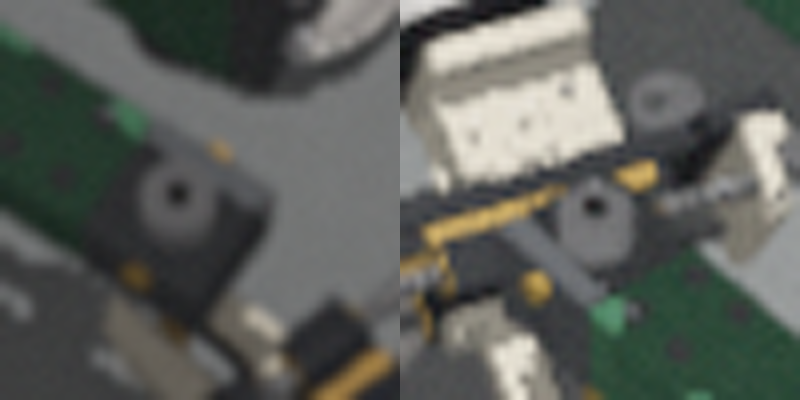

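The die now stands proud, at (595,215) in the right crop. I'll keep pushing slowly to about 20 mm.

carry_out(
  motion=[
    [0.5,-0.2,-0.3,0,0,0,0],
    [1,-0.2,-0.6,0,0,0,0],
    [1.5,-0.2,-0.9,0,0,0,0],
    [2,-0.2,-1.2,0,0,0,0],
    [2.5,-0.2,-1.5,0,0,0,0],
    [3,-0.2,-1.8,0,0,0,0],
    [3.5,-0.2,-2.1,0,0,0,0],
    [4,-0.2,-2.4,0,0,0,0],
    [4.5,-0.2,-2.7,0,0,0,0],
    [5,-0.2,-3,0,0,0,0],
    [5.5,-0.2,-3.3,0,0,0,0],
    [6,-0.2,-3.6,0,0,0,0],
    [6.5,-0.2,-4,0,0,0,0],
  ],
)

```text
t: 11.43
tool_pos: [0.6329, 0.0321, 0.1181]
tool_rot: [0.814, 0.296, 0.47, -0.17]
contact_force: [0.2, -0.1, -6.8]
finger_gap: 0.011
grip_force: 35.0
```

```bash
cat >> h.py <<'E'
def dietop():
    "depth-based height of die top, in both cameras"
    for n,ctr in(("top",(.621,.0216)),("scene",(.621,.0216))):
        p,d=env.grab_frame(n);C=cloud(n,d);m=(np.hypot(C[...,0]-ctr[0],C[...,1]-ctr[1])<.011)&(C[...,2]>.2)&(C[...,2]<.3)
        P=C[m];print(n,len(P),"z pct",np.percentile(P[:,2],[10,50,80,95]).round(4),P[P[:,2]>.25].mean(0).round(4))
E
python3 - <<'E'
from h import *
rep([[.6208,.0216,.128],[.6208,.0216,.130]]);dietop()
E
```

```text
11.43 g [0.6204 0.0216 0.1275] [29.99 39.88  0.08] F [ 0.21 -0.14 -6.83] T [-0.99  1.24 -0.03] 0.011 35.0 [-0.37  0.61  2.01  1.73  0.87 -0.97]
[0.6208, 0.0216, 0.128] [ 6.0e-01  2.0e-01 -1.0e-01  1.9e-03 -1.0e-04  5.0e-04]
[0.6208, 0.0216, 0.13] [ 2.3e+00  2.0e-01 -1.1e+00  1.9e-03 -1.0e-04  5.0e-04]
top 59 z pct [0.2562 0.2579 0.2594 0.2602] [0.6209 0.0215 0.2581]
scene 80 z pct [0.2388 0.2528 0.2559 0.2576] [0.6222 0.0215 0.2552]
```

```bash
python3 - <<'E'
from h import *
rep([[.6207,.0217,.094],[.575,.056,.094],[.53,.09,.094],[.53,.09,.136],[.46,.157,.136],[.3894,.2242,.136]])
E
```

```text
11.53 g [0.6206 0.0216 0.1278] [29.95 39.87  0.09] F [-0.28  0.73 -4.07] T [-0.71  0.91  0.06] 0.0111 35.0 [-0.37  0.61  2.01  1.73  0.87 -0.97]
[0.6207, 0.0217, 0.094] [-2.92e+01 -1.00e-01  1.70e+01  2.00e-03 -9.00e-04  7.00e-04]
[0.575, 0.056, 0.094] [-3.57e+01 -5.57e+01  5.60e+00  2.00e-03 -9.00e-04  7.00e-04]
[0.53, 0.09, 0.094] [-4.190e+01 -1.107e+02 -5.400e+00  2.000e-03 -9.000e-04  7.000e-04]
[0.53, 0.09, 0.136] [-5.500e+00 -1.106e+02 -2.640e+01  2.000e-03 -9.000e-04  7.000e-04]
[0.46, 0.157, 0.136] [-1.070e+01 -2.069e+02 -3.570e+01  2.000e-03 -9.000e-04  7.000e-04]
[0.3894, 0.2242, 0.136] [-1.610e+01 -3.038e+02 -4.540e+01  2.000e-03 -9.000e-04  7.000e-04]
```

carry_out(
  motion=[
    [-8,0,5,0.002,0,0,0],
    [-16,0,9,0.002,0,0,0],
    [-24,0,14,0.002,0,0,0],
    [-29.2,0,17,0.002,0,0,0],
    [-29.2,0,17,0.002,0,0,0],
    [-29.2,0,17,0.002,0,0,0],
    [-32,-25,12,0.002,0,0,0],
    [-36,-56,6,0.002,0,0,0],
    [-39,-84,0,0.002,0,0,0],
    [-42,-111,-5,0.002,0,0,0],
    [-42,-111,-5,0.002,0,0,0],
    [-24,-111,-16,0.002,0,0,0],
    [-5.5,-111,-26,0.002,0,0,0],
    [-5.5,-111,-26,0.002,0,0,0],
    [-5.5,-111,-26,0.002,0,0,0],
  ],
)

```text
t: 12.78
tool_pos: [0.5432, 0.1006, 0.1272]
tool_rot: [0.813, 0.297, 0.471, -0.17]
contact_force: [0.1, -0.6, -1.0]
finger_gap: 0.011
grip_force: 35.0
```

```bash
python3 - <<'E'
from h import *
rep([[.46,.157,.136],[.3894,.2242,.136],[.3894,.2242,.125]]);dietop()
E
```

```text
12.78 g [0.5307 0.0902 0.1366] [29.89 39.91  0.18] F [ 0.09 -0.62 -1.03] T [-0.43  0.64 -0.07] 0.011 35.0 [-0.28  0.5   2.26  1.92  0.87 -1.16]
[0.46, 0.157, 0.136] [-5.80e+00 -9.66e+01 -9.60e+00  1.30e-03 -2.00e-03  2.80e-03]
[0.3894, 0.2242, 0.136] [-1.100e+01 -1.935e+02 -1.910e+01  1.300e-03 -2.000e-03  2.800e-03]
[0.3894, 0.2242, 0.125] [-2.050e+01 -1.935e+02 -1.370e+01  1.300e-03 -2.000e-03  2.800e-03]
top 59 z pct [0.2559 0.2581 0.2593 0.2602] [0.6206 0.0212 0.258 ]
scene 86 z pct [0.2371 0.2516 0.257  0.2578] [0.6215 0.0216 0.2556]
```

carry_out(
  motion=[
    [-2,-30,-3,0,0,0,0],
    [-4,-60,-6,0,0,0,0],
    [-6,-95,-9,0,0,0,0],
    [-8,-130,-13,0,0,0,0],
    [-9.5,-160,-16,0,0,0,0],
    [-10.5,-180,-18,0.001,-0.002,0.003,0],
    [-11,-193.5,-19,0.001,-0.002,0.003,0],
    [-11,-193.5,-19,0.001,-0.002,0.003,0],
    [-11,-193.5,-19,0.001,-0.002,0.003,0],
    [-11,-193.5,-19,0.001,-0.002,0.003,0],
  ],
)

```text
t: 13.72
tool_pos: [0.4018, 0.2347, 0.1257]
tool_rot: [0.815, 0.295, 0.469, -0.172]
contact_force: [0.3, 0.4, -2.0]
finger_gap: 0.0114
grip_force: 35.0
```

```bash
python3 - <<'E'
from h import *
rep([[.3894,.2242,.136],[.3894,.2242,.120],[.3894,.2242,.110],[.3894,.2242,.096]])
p,d=env.grab_frame("top");q,e=env.grab_frame("scene")
f=lambda i,x,y:cv2.resize(i[y:y+70,x:x+70,::-1],(420,420),interpolation=2)
cv2.imwrite("pics/c5.png",np.hstack([f(p,145,185),f(q,310,185)]))
t=np.array([.3894,.2242,.235]);print(pix("top",t),pix("scene",t))
E
```

```text
13.72 g [0.3894 0.2242 0.1351] [30.12 40.05 -0.16] F [ 0.29  0.39 -2.04] T [-0.37  0.61  0.02] 0.0114 35.0 [ 0.15  0.42  2.56  2.54  0.91 -1.46]
[0.3894, 0.2242, 0.136] [ 8.0e-01  1.0e-01 -5.0e-01 -7.0e-04  2.1e-03 -2.7e-03]
[0.3894, 0.2242, 0.12] [-1.3e+01  1.0e-01  7.6e+00 -7.0e-04  2.1e-03 -2.7e-03]
[0.3894, 0.2242, 0.11] [-2.17e+01  1.00e-01  1.26e+01 -7.00e-04  2.10e-03 -2.70e-03]
[0.3894, 0.2242, 0.096] [-3.38e+01  2.00e-01  1.96e+01 -7.00e-04  2.10e-03 -2.70e-03]
[166.36947786 212.41872556] [349.94415984 193.70578556]
```

View pics/c5.png

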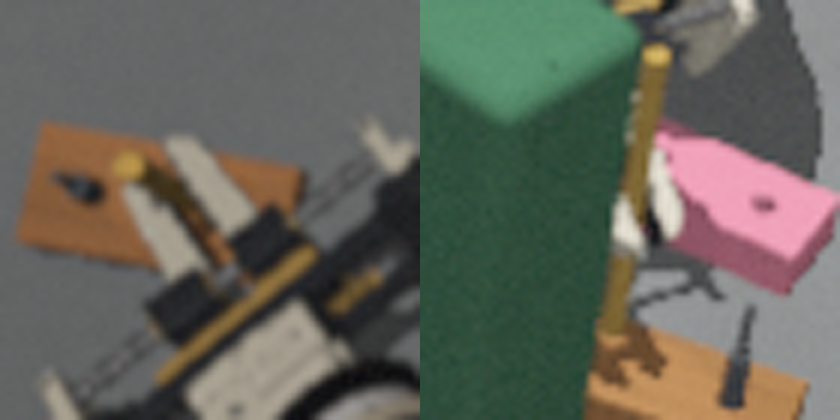

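The drift is over its hole: its tip is at (165.8,212.2) against a predicted (166.4,212.4). I'll lower it.

carry_out(
  motion=[
    [-5,0,3,0,0.002,-0.003,0],
    [-10,0,6,0,0.002,-0.003,0],
    [-15,0,9,0,0.002,-0.003,0],
    [-20,0,12,0,0.002,-0.003,0],
    [-25,0,14.5,0,0.002,-0.003,0],
    [-30,0,17.5,0,0.002,-0.003,0],
    [-34,0,19.5,0,0.002,-0.003,0],
    [-34,0,19.5,0,0.002,-0.003,0],
  ],
)

```text
t: 14.48
tool_pos: [0.4011, 0.2346, 0.086]
tool_rot: [0.814, 0.296, 0.469, -0.171]
contact_force: [-0.2, -0.0, -2.2]
finger_gap: 0.0111
grip_force: 35.0
```

```bash
python3 - <<'E'
from h import *
rep([[.3894,.2242,.096],[.3894,.2242,.094],[.3894,.2242,.225]])
E
```

```text
14.48 g [0.3886 0.2242 0.0954] [ 3.004e+01  4.004e+01 -4.000e-02] F [-0.16 -0.04 -2.16] T [-0.43  0.66  0.05] 0.0111 35.0 [ 0.15  0.6   2.56  2.6   1.06 -1.58]
[0.3894, 0.2242, 0.096] [ 9.e-01  5.e-01  2.e-01 -7.e-04  8.e-04 -4.e-04]
[0.3894, 0.2242, 0.094] [-9.0e-01  5.0e-01  1.2e+00 -7.0e-04  8.0e-04 -4.0e-04]
[0.3894, 0.2242, 0.225] [ 1.125e+02  4.000e-01 -6.440e+01 -7.000e-04  8.000e-04 -4.000e-04]
```

carry_out(
  motion=[
    [-1,0.5,1,0,0,0,0],
    [-1,0.5,1,0,0,0,0.15],
    [-1,0.5,1,0,0,0,0.4],
    [-1,0.5,1,0,0,0,0.4],
    [-1,0.5,1,0,0,0,0.4],
    [-1,0.5,1,0,0,0,0.4],
    [15,0.5,-8,0,0,0,0.4],
    [40,0.5,-22,0,0,0,0.4],
    [70,0.5,-40,0,0,0,0.4],
    [100,0.5,-57,0,0,0,0.4],
    [112,0.5,-64,0,0,0,0.4],
    [125,0.5,-71,0,0,0,0.4],
    [125,0.5,-71,0,0,0,0.4],
    [125,0.5,-71,0,0,0,0.4],
  ],
)

```text
t: 15.65
tool_pos: [0.4019, 0.2353, 0.2312]
tool_rot: [0.813, 0.297, 0.471, -0.171]
contact_force: [-0.5, 0.8, -0.2]
finger_gap: 0.0372
grip_force: 0.0
```

```bash
python3 - <<'E'
from h import *
rep()
p,d,m=brass("scene",(320,170,400,260));C=cloud("scene",d);P=C[m>0];P=P[np.hypot(P[:,0]-.389,P[:,1]-.2245)<.02];print(len(P),P[:,2].min(),P[:,2].max());o=np.argsort(P[:,2]);print(P[o[:15]].mean(0),P[o[-15:]].mean(0))
ys,xs=np.nonzero(m);print(pix("scene",np.array([.389,.2245,.193])),xs[ys<ys.min()+3].mean(),ys.min())
# plan to die: g at 10 mm behind TCP
q=env.state()["qpos"]
for th in(25,30):
  for ph in(40,30,20):
    Rm=tool(th,ph)@_z(np.pi);qq=q
    for g in([.55,-.04,.32],[.621,.0216,.251],[.621,.0216,.29],[.55,-.04,.30],[.476,-.234,.1],[.476,-.234,.029]):
        pp=ph if g[0]>.5 else ph-35
        Rm=tool(th,pp)@_z(np.pi)
        qq,e=ik(np.array(g)+Rm[:,2]*.009,Rm,qq);print(th,pp,g,qq.round(2),round(e,4))
E
```

```text
15.65 g [0.3895 0.2249 0.2406] [29.87 40.05  0.07] F [-0.49  0.84 -0.22] T [-0.27  0.5  -0.  ] 0.0372 0.0 [ 0.15  0.    2.51  2.16  0.57 -0.97]
135 0.021687919053766817 0.19414780990206695
[0.38861519 0.22194824 0.03097465] [0.39029209 0.22190504 0.18756388]
[348.21030392 204.93420946] 339.0 170Traceback (most recent call last):
  File "<stdin>", line 9, in <module>
NameError: name '_z' is not defined
```

```bash
python3 - <<'E'
from h import *
from h import _z
q=env.state()["qpos"]
for th in(25,30):
  for ph in(40,25):
    qq=q
    for g in([.55,-.04,.32],[.621,.0216,.251],[.621,.0216,.29],[.55,-.04,.30],[.476,-.234,.1],[.476,-.234,.029]):
        pp=ph if g[0]>.5 else ph-35
        Rm=tool(th,pp)@_z(np.pi)
        qq,e=ik(np.array(g)+Rm[:,2]*.009,Rm,qq);print(th,pp,g,qq.round(2),round(e,4))
E
```

```text
25 40 [0.55, -0.04, 0.32] [-0.61  0.19  2.05  1.36  1.11 -0.56] 0.0
25 40 [0.621, 0.0216, 0.251] [-0.4   0.38  2.    1.58  0.94 -0.71] 0.0
25 40 [0.621, 0.0216, 0.29] [-0.4   0.31  1.98  1.51  0.94 -0.59] 0.0
25 40 [0.55, -0.04, 0.3] [-0.61  0.23  2.07  1.39  1.1  -0.62] 0.0
25 5 [0.476, -0.234, 0.1] [-0.97  0.64  2.29  1.99  1.04 -1.36] 0.0
25 5 [0.476, -0.234, 0.029] [-0.97  0.85  2.25  2.07  1.11 -1.53] 0.0
25 25 [0.55, -0.04, 0.32] [-0.54  0.09  2.17  1.57  0.85 -0.56] 0.0
25 25 [0.621, 0.0216, 0.251] [-0.32  0.31  2.12  1.92  0.72 -0.83] 0.0
25 25 [0.621, 0.0216, 0.29] [-0.32  0.24  2.09  1.8   0.69 -0.67] 0.0
25 25 [0.55, -0.04, 0.3] [-0.54  0.13  2.19  1.62  0.85 -0.63] 0.0
25 -10 [0.476, -0.234, 0.1] [-0.84  0.63  2.39  2.44  1.04 -1.48] 0.0
25 -10 [0.476, -0.234, 0.029] [-0.84  0.86  2.34  2.5   1.18 -1.61] 0.0
30 40 [0.55, -0.04, 0.32] [-0.58  0.17  2.02  1.26  1.06 -0.45] 0.0
30 40 [0.621, 0.0216, 0.251] [-0.38  0.35  1.98  1.46  0.88 -0.59] 0.0
30 40 [0.621, 0.0216, 0.29] [-0.38  0.29  1.95  1.39  0.89 -0.46] 0.0
30 40 [0.55, -0.04, 0.3] [-0.58  0.2   2.04  1.29  1.04 -0.51] 0.0
30 5 [0.476, -0.234, 0.1] [-0.94  0.58  2.28  1.95  0.92 -1.27] 0.0
30 5 [0.476, -0.234, 0.029] [-0.94  0.79  2.25  2.06  1.   -1.47] 0.0
30 25 [0.55, -0.04, 0.32] [-0.52  0.07  2.13  1.42  0.79 -0.4 ] 0.0
30 25 [0.621, 0.0216, 0.251] [-0.3   0.29  2.08  1.76  0.63 -0.65] 0.0
30 25 [0.621, 0.0216, 0.29] [-0.3   0.21  2.05  1.62  0.62 -0.48] 0.0
30 25 [0.55, -0.04, 0.3] [-0.52  0.1   2.15  1.48  0.79 -0.48] 0.0
30 -10 [0.476, -0.234, 0.1] [-0.81  0.56  2.37  2.41  0.89 -1.41] 0.0
30 -10 [0.476, -0.234, 0.029] [-0.81  0.79  2.34  2.5   1.04 -1.56] 0.0
```

```bash
python3 - <<'E'
from h import *
rep([[.45,.10,.285],[.5585,-.0309,.290]],25,40,.009)
E
```

```text
15.7 g [0.3957 0.2302 0.2346] [ 2.999e+01  4.008e+01 -1.000e-02] F [ 0.46  0.07 -0.01] T [-0.31  0.36  0.07] 0.0371 0.0 [ 0.15  0.    2.51  2.16  0.57 -0.97]
[0.45, 0.1, 0.285] [ 2.330e+01  1.346e+02 -6.190e+01 -1.300e-03  8.710e-02  5.000e-04]
[0.5585, -0.0309, 0.29] [ 2.700e+01  3.046e+02 -6.550e+01 -1.300e-03  8.710e-02  5.000e-04]
```

carry_out(
  motion=[
    [8,30,-20,0,0.03,0,0.55],
    [14,65,-38,0,0.06,0,0.55],
    [20,100,-52,0,0.087,0,0.55],
    [23,135,-62,0,0.087,0,0.55],
    [24,170,-63,0,0.087,0,0.55],
    [25,205,-64,0,0.087,0,0.55],
    [26,240,-65,0,0.087,0,0.55],
    [27,275,-65,0,0.087,0,0.55],
    [27,304.5,-65.5,-0.001,0.087,0,0.55],
    [27,304.5,-65.5,-0.001,0.087,0,0.55],
    [27,304.5,-65.5,-0.001,0.087,0,0.55],
    [27,304.5,-65.5,-0.001,0.087,0,0.55],
  ],
)

```text
t: 16.7
tool_pos: [0.5642, -0.0249, 0.2849]
tool_rot: [0.793, 0.288, 0.504, -0.185]
contact_force: [-0.1, 0.5, 0.1]
finger_gap: 0.0511
grip_force: 0.0
```

```bash
python3 - <<'E'
from h import *
dietop()
rep([[.5585,-.0309,.290],[.6208,.0216,.252]],25,40,.009)
p,d=env.grab_frame("top");q,e=env.grab_frame("scene")
f=lambda i,x,y:cv2.resize(i[y:y+80,x:x+80,::-1],(400,400),interpolation=2)
cv2.imwrite("pics/c6.png",np.hstack([f(p,220,90),f(q,210,180)]))
E
```

```text
top 58 z pct [0.2565 0.258  0.2589 0.2602] [0.6204 0.0214 0.258 ]
scene 86 z pct [0.239  0.253  0.2571 0.2586] [0.6219 0.0212 0.256 ]
16.8 g [ 0.5579 -0.0298  0.2896] [25.   40.11 -0.09] F [-0.07  0.14  0.11] T [-0.33  0.46 -0.02] 0.0512 0.0 [-0.58  0.25  2.07  1.42  1.07 -0.64]
[0.5585, -0.0309, 0.29] [ 2.0e-01  1.2e+00 -4.0e-01 -1.8e-03  1.0e-04 -1.0e-03]
[0.6208, 0.0216, 0.252] [ 2.00e-01  1.20e+00  8.95e+01 -1.80e-03  1.00e-04 -1.00e-03]
```

View pics/c6.png

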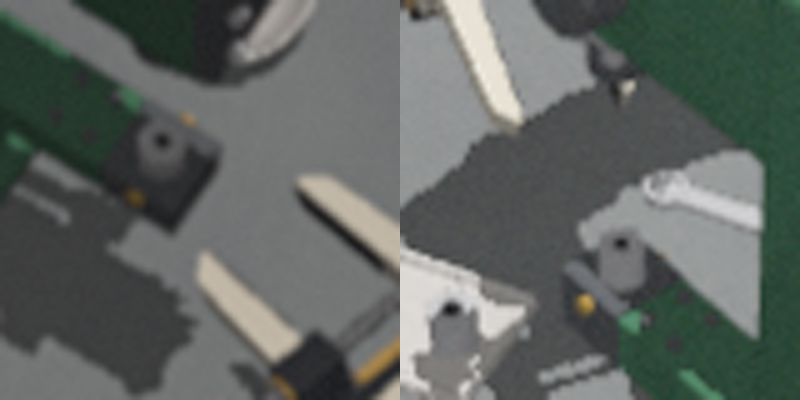

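The die at (162,140) is on the line midway between the open fingers. I'll advance along the tool axis and grip it.

carry_out(
  motion=[
    [0,1,15,-0.002,0,-0.001,0.55],
    [0,1,30,-0.002,0,-0.001,0.55],
    [0,1,45,-0.002,0,-0.001,0.55],
    [0,1,60,-0.002,0,-0.001,0.55],
    [0,1,72,-0.002,0,-0.001,0.55],
    [0,1,82,-0.002,0,-0.001,0.55],
    [0.2,1.2,89,-0.002,0,-0.001,0.55],
    [0.2,1.2,89.5,-0.002,0,-0.001,0.55],
    [0.2,1.2,89.5,-0.002,0,-0.001,0.55],
  ],
  squeeze=20,
)

```text
t: 17.65
tool_pos: [0.6278, 0.0259, 0.249]
tool_rot: [0.792, 0.289, 0.505, -0.183]
contact_force: [0.9, 0.6, 0.3]
finger_gap: 0.0514
grip_force: 0.0
```

```bash
python3 - <<'E'
from h import *
rep([[.6208,.0216,.252]],25,40,.009)
E
```

```text
17.65 g [0.6215 0.0207 0.2528] [25.   39.92  0.11] F [0.85 0.56 0.25] T [-0.3   0.42 -0.  ] 0.0514 0.0 [-0.4   0.38  2.    1.58  0.94 -0.71]
[0.6208, 0.0216, 0.252] [-7.0e-01 -1.2e+00  4.0e-01  1.3e-03  1.0e-04  1.5e-03]
```

carry_out(
  motion=[
    [-0.5,-0.7,0.4,0,0,0,0.45],
    [-0.5,-0.7,0.4,0,0,0,0.3],
    [-0.5,-0.7,0.4,0,0,0,0.2],
    [-0.5,-0.7,0.4,0,0,0,0.1],
    [-0.5,-0.7,0.4,0,0,0,0],
    [-0.5,-0.7,0.4,0,0,0,0],
    [-0.5,-0.7,0.4,0,0,0,0],
  ],
  squeeze=25,
)

```text
t: 18.23
tool_pos: [0.6274, 0.0262, 0.2483]
tool_rot: [0.793, 0.288, 0.505, -0.183]
contact_force: [-0.1, -0.4, -0.8]
finger_gap: 0.0231
grip_force: 25.0
```

```bash
python3 - <<'E'
from h import *
rep([[.6208,.0216,.252],[.6208,.0216,.280]],25,40,.009);dietop()
E
```

```text
18.23 g [0.6212 0.021  0.2521] [25.02 39.88  0.11] F [-0.11 -0.43 -0.82] T [-0.41  0.51 -0.01] 0.0231 25.0 [-0.4   0.38  2.    1.58  0.94 -0.71]
[0.6208, 0.0216, 0.252] [-0.0e+00 -7.0e-01  1.0e-01  1.9e-03  3.0e-04  1.3e-03]
[0.6208, 0.0216, 0.28] [ 2.53e+01 -7.00e-01 -1.17e+01  1.90e-03  3.00e-04  1.30e-03]
top 57 z pct [0.2563 0.2577 0.2589 0.26  ] [0.6207 0.0212 0.2578]
scene 84 z pct [0.2374 0.2529 0.2561 0.2583] [0.6215 0.0215 0.2553]
```

carry_out(
  motion=[
    [2,0,-1,0,0,0,0],
    [4,0,-2,0,0,0,0],
    [6,0,-3,0,0,0,0],
    [9,0,-4,0,0,0,0],
    [12,0,-5.5,0,0,0,0],
    [15,0,-7,0,0,0,0],
    [18,0,-8.5,0,0,0,0],
    [22,0,-10,0,0,0,0],
    [25,0,-11.6,0,0,0,0],
    [25,0,-11.6,0,0,0,0],
  ],
  squeeze=35,
)

```text
t: 19.17
tool_pos: [0.6277, 0.0263, 0.2769]
tool_rot: [0.792, 0.289, 0.506, -0.182]
contact_force: [-0.2, -0.0, -1.4]
finger_gap: 0.0228
grip_force: 35.0
```

```bash
python3 - <<'E'
from h import *
dietop();rep([[.5585,-.0309,.300]],25,40,.009)
E
```

```text
top 61 z pct [0.285  0.2863 0.2875 0.2882] [0.6208 0.0214 0.2864]
scene 104 z pct [0.2582 0.2767 0.2847 0.2857] [0.6242 0.0228 0.2752]
19.27 g [0.6213 0.0212 0.2799] [25.   39.87  0.14] F [-0.04  0.06 -1.  ] T [-0.43  0.54 -0.01] 0.023 35.0 [-0.4   0.33  1.98  1.53  0.94 -0.63]
[0.5585, -0.0309, 0.3] [-1.62e+01 -3.00e-01 -8.24e+01  2.00e-03 -0.00e+00  1.70e-03]
```

carry_out(
  motion=[
    [0,0,-15,0,0,0,0],
    [-3,0,-32,0,0,0,0],
    [-7,0,-50,0,0,0,0],
    [-12,0,-68,0,0,0,0],
    [-16,0,-82,0.002,0,0,0],
    [-16,0,-82,0.002,0,0,0],
  ],
)

```text
t: 19.77
tool_pos: [0.5645, -0.0269, 0.2962]
tool_rot: [0.793, 0.288, 0.505, -0.183]
contact_force: [0.1, 0.3, -1.1]
finger_gap: 0.0234
grip_force: 35.0
```

```bash
python3 - <<'E'
from h import *
rep([[.52,-.12,.24],[.476,-.2345,.12]],25,5,.009)
E
```

```text
19.77 g [ 0.5582 -0.0321  0.3   ] [25.01 39.91  0.08] F [ 0.13  0.28 -1.13] T [-0.47  0.56 -0.01] 0.0234 35.0 [-0.58  0.23  2.06  1.41  1.07 -0.61]
[0.52, -0.12, 0.24] [-9.130e+01  4.740e+01 -5.360e+01 -5.522e-01 -2.000e-04  2.591e-01]
[0.476, -0.2345, 0.12] [-2.455e+02  1.068e+02 -1.000e+02 -5.522e-01 -2.000e-04  2.591e-01]
```

carry_out(
  motion=[
    [-22,12,-13,-0.11,0,0.05,0],
    [-45,24,-27,-0.22,0,0.1,0],
    [-68,36,-40,-0.33,0,0.155,0],
    [-91,47,-54,-0.44,0,0.21,0],
    [-120,59,-62,-0.552,0,0.259,0],
    [-150,70,-71,-0.552,0,0.259,0],
    [-180,82,-80,-0.552,0,0.259,0],
    [-210,93,-89,-0.552,0,0.259,0],
    [-235,103,-97,-0.552,0,0.259,0],
    [-245.5,107,-100,-0.552,0,0.259,0],
    [-245.5,107,-100,-0.552,0,0.259,0],
    [-245.5,107,-100,-0.552,0,0.259,0],
    [-245.5,107,-100,-0.552,0,0.259,0],
  ],
)

```text
t: 20.85
tool_pos: [0.4859, -0.2321, 0.1164]
tool_rot: [0.843, 0.038, 0.537, -0.024]
contact_force: [-1.0, 0.3, -1.3]
finger_gap: 0.0231
grip_force: 35.0
```

```bash
python3 - <<'E'
from h import *
rep([[.476,-.2345,.06],[.476,-.2345,.034],[.476,-.2345,.0305],[.476,-.2345,.029]],25,5,.009)
p,d=env.grab_frame("top");q,e=env.grab_frame("scene")
f=lambda i,x,y:cv2.resize(i[y:y+80,x:x+80,::-1],(400,400),interpolation=2)
cv2.imwrite("pics/c7.png",np.hstack([f(p,295,140),f(q,150,185)]))
for n,D in(("top",d),("scene",e)):
    C=cloud(n,D);m=(np.hypot(C[...,0]-.476,C[...,1]+.2345)<.013)&(C[...,2]>.08);P=C[m];Z=P[P[:,2]>np.percentile(P[:,2],95)-.006];print(n,len(P),np.percentile(P[:,2],[5,50,95]).round(4),Z.mean(0).round(4))
    if len(Z)>10:
        A=np.c_[Z[:,:2],np.ones(len(Z))];print("top-plane slope",np.linalg.lstsq(A,Z[:,2],rcond=None)[0].round(3))
E
```

```text
20.85 g [ 0.4777 -0.2328  0.1202] [ 2.499e+01  5.150e+00 -1.000e-02] F [-1.01  0.3  -1.32] T [-0.05  0.75  0.  ] 0.0231 35.0 [-0.96  0.58  2.29  1.96  1.02 -1.3 ]
[0.476, -0.2345, 0.06] [-5.53e+01  1.60e+00  2.37e+01 -2.40e-03 -2.00e-04  9.00e-04]
[0.476, -0.2345, 0.034] [-7.89e+01  1.60e+00  3.47e+01 -2.40e-03 -2.00e-04  9.00e-04]
[0.476, -0.2345, 0.0305] [-8.21e+01  1.60e+00  3.62e+01 -2.40e-03 -2.00e-04  9.00e-04]
[0.476, -0.2345, 0.029] [-8.34e+01  1.60e+00  3.68e+01 -2.40e-03 -2.00e-04  9.00e-04]
top 70 [0.1224 0.1257 0.1339] [ 0.4734 -0.2408  0.1318]
top-plane slope [-0.234 -0.294  0.172]
scene 77 [0.0989 0.1208 0.1271] [ 0.4766 -0.2346  0.1252]
top-plane slope [-0.039 -0.117  0.117]
```

View pics/c7.png

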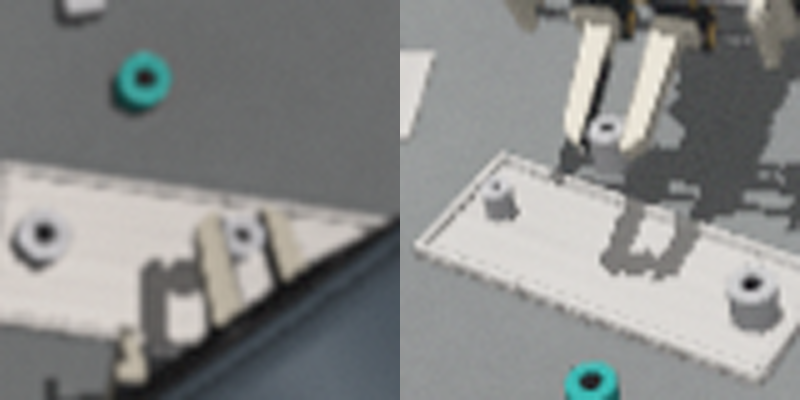

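The die hangs upright in the grip above the empty middle of the tray, at (605,140) in the right crop, with the two other dies well clear. I'll descend gently.

carry_out(
  motion=[
    [-14,0.5,6,0,0,0,0],
    [-28,1,12,0,0,0,0],
    [-42,1.5,18,-0.002,0,0,0],
    [-55,1.5,24,-0.002,0,0,0],
    [-65,1.5,28,-0.002,0,0,0],
    [-72,1.5,31.5,-0.002,0,0,0],
    [-77,1.5,34,-0.002,0,0,0],
    [-79,1.5,35,-0.002,0,0,0],
    [-80.5,1.5,35.5,-0.002,0,0,0],
    [-81.5,1.5,36,-0.002,0,0,0],
    [-81.5,1.5,36,-0.002,0,0,0],
  ],
)

```text
t: 21.87
tool_pos: [0.4843, -0.2343, 0.028]
tool_rot: [0.842, 0.037, 0.538, -0.023]
contact_force: [0.1, 2.4, 3.7]
finger_gap: 0.0228
grip_force: 35.0
```

```bash
python3 - <<'E'
from h import *
rep([[.476,-.2345,.0305],[.476,-.2345,.0295]],25,5,.009)
p,d=env.grab_frame("top");q,e=env.grab_frame("scene")
for n,D in(("top",d),("scene",e)):
    C=cloud(n,D);r=np.hypot(C[...,0]-.476,C[...,1]+.2345)
    P=C[(r<.009)&(C[...,2]>.01)];F=C[(r>.018)&(r<.06)&(C[...,2]<.0105)&(C[...,2]>.0)];print(n,np.percentile(P[:,2],[50,90]).round(4),"floor",len(F),np.median(F[:,2]))
E
```

```text
21.87 g [ 0.4761 -0.235   0.0318] [24.85  5.    0.08] F [0.13 2.4  3.68] T [ 0.19 -0.12  0.28] 0.0228 35.0 [-0.97  0.84  2.25  2.07  1.11 -1.53]
[0.476, -0.2345, 0.0305] [-1.2e+00 -6.0e-01  5.0e-01 -1.0e-04 -2.7e-03  1.6e-03]
[0.476, -0.2345, 0.0295] [-2.1e+00 -6.0e-01  9.0e-01 -1.0e-04 -2.7e-03  1.6e-03]
top [0.0375 0.0398] floor 640 0.006994979980996184
scene [0.0329 0.0371] floor 525 0.0060068421323158485
```

Contact with the tray floor: about 5 N more force upward. I'll release and back away.

carry_out(
  motion=[
    [0,0,0,0,0,0,0],
    [0,0,0,0,0,0,0.26],
    [0,0,0,0,0,0,0.32],
    [0,0,0,0,0,0,0.4],
    [0,0,0,0,0,0,0.45],
    [0,0,0,0,0,0,0.5],
    [0,0,-8,0,0,0,0.5],
    [0,0,-20,0,0,0,0.5],
    [0,0,-35,0,0,0,0.5],
    [10,0,-55,0,0,0,0.5],
    [25,0,-75,0,0,0,0.5],
    [45,0,-95,0,0,0,0.5],
    [65,0,-110,0,0,0,0.5],
    [65,0,-110,0,0,0,0.5],
    [65,0,-110,0,0,0,0.5],
  ],
)

```text
t: 23.22
tool_pos: [0.4115, -0.2412, 0.1332]
tool_rot: [0.842, 0.037, 0.537, -0.022]
contact_force: [-0.5, 0.8, -0.2]
finger_gap: 0.0465
grip_force: 0.0
```

```bash
python3 - <<'E'
from h import *
rep()
p,d=env.grab_frame("top");q,e=env.grab_frame("scene")
f=lambda i,x,y:cv2.resize(i[y:y+80,x:x+80,::-1],(400,400),interpolation=2)
cv2.imwrite("pics/c8.png",np.hstack([f(q,310,185),f(q,150,185)]))
for n,D in(("top",d),("scene",e)):
    C=cloud(n,D);r=np.hypot(C[...,0]-.476,C[...,1]+.2345)
    P=C[(r<.02)&(C[...,2]>.03)];print(n,len(P),P.mean(0).round(4),np.percentile(P[:,2],[50,90]).round(4))
E
```

```text
23.22 g [ 0.3945 -0.2427  0.1411] [24.95  4.86  0.2 ] F [-0.52  0.78 -0.22] T [-0.1   0.55  0.02] 0.0465 0.0 [-1.17  0.51  2.39  1.76  1.07 -1.31]
top 52 [ 0.4734 -0.2324  0.0369] [0.0373 0.0401]
scene 40 [ 0.4741 -0.2349  0.0353] [0.0355 0.0381]
```

View pics/c8.png

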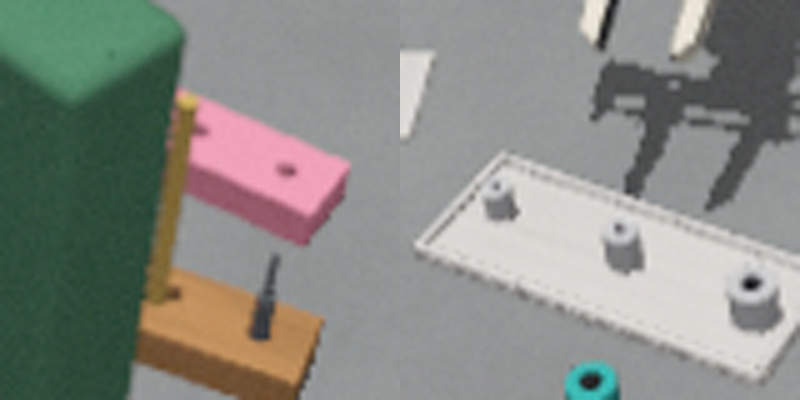

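The picture shows the die upright in the tray at (622,245), clear of the other two dies. The drift stands in its hole at (185,100)–(160,300), and the pin punch is undisturbed. I'll hand the job in.

```bash
python3 -c "
from plant import env
print(env.sign_off())"
```

```text
the job is handed in; nothing more can be done
None
```

The job is handed in at about 23 s of the 72 s limit: the camera shows the die upright in the middle of the tray clear of the other two dies, the drift back in its stand hole and the pin punch still in place; `env.sign_off()` returned no verdict.

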